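# Clamp a drone arm in the repair fixture

## Task

Get the drone arm that carries a motor ready for repair: lift it out of the wooden rack by its motor pod, set it down on the mat and let go, then take it again by its beam and lower it, without dropping it, into the fixture so that the pod sits fully home in the walled pocket and the tail in the small nest. Then swing the steel keeper bar over the beam and push it past its click, fully shut against the stop, and let go. Leave the bare arm and the other things on the bench where they are.

Things in the scene. Friction and masses are not known exactly. Their poses are not given: they have to be found in the camera images.
- motor_arm: Charcoal drone arm with a motor, 186 mm long, about 0.14 kg, in either slot of the rack. Origin: centre of the pod's underside; +x along the beam to the tail, z up. Pod 36 x 36 mm, 34 mm high; on it a steel motor can, 30 mm in diameter, top at 46 mm, shaft stub to 50 mm. It stands level on pod and tail block (x 140 to 168 mm, 20 mm wide, 0 to 34 mm high).
- beam_grip (a point): Middle of the motor arm's beam 55 mm from the pod's centre towards the tail, 25 mm above the underside: the place to hold it when loading the fixture, close to its centre of mass. Beam: 16 mm wide, x 18 to 140 mm, underside 16 mm and top 34 mm above the arm's underside.
- bare_arm: A like arm without pod or motor: end block 24 x 24 mm, 34 mm high, same beam and tail; in the rack's other slot. Origin 6 mm before the end block's centre, on its underside; +x to the tail. Leave it alone.
- rack: Fixed plywood rack 164 x 134 mm, 40 mm high. Two floorless slots 26 mm wide at y = +42 and -42 mm, open above and in front; the arms stand on the table in them. Origin: table level, middle of the front face; +x points in. Walls rise 6 mm above the beams, so fingers reach only the pod, centred 26 mm in front of the face: take it across (along rack y), lift straight up over 45 mm.
- fixture: Fixed fixture, aluminium base 120 (x) x 230 (y) x 12 mm, origin under its centre, on the table, z up. The arm lies over x = 0 along y. Pocket for the pod about y = 80 mm: 42 mm wide inside, walls 10 mm thick at -x, +x, +y, tops 60 mm above the table, open to -y. Beam free on both sides from y = 59 to -59 mm. Catch block with ball and stop at x = 48, y = -18 to -64 mm, up to 66 mm high.
- nest (a point): Centre of the pocket's floor (fixture x 0, y 80, z 12 mm): the motor arm's origin belongs here, its +x along the fixture's -y; play 3 mm each way. The tail goes into the nest at fixture y = -59 to -91 mm, 26 mm wide inside, cheeks 10 mm thick and 32 mm above the table.
- pivot (a point): On the keeper's upright hinge axis, at fixture x = -48, y = -35 mm, 50 mm above the table (the bar's underside).
- keeper (a joint): Keeper bar's angle, rad: 0 shut (along fixture +x, against the stop); grows as it opens towards fixture -y, clockwise from above, to 1.9. Starts at 1.3 to 1.65. Bar 136 mm from axis to end, 18 mm wide, 50 to 62 mm above the table, 4 mm over the beam. Light friction; stays where left. A sprung ball resists from 0.18 to 0.10 (some 4 N at the knob), then pushes it shut.
- knob (a point): Black upright knob of the keeper, a cylinder 18 mm in diameter, 125 mm from the hinge axis, from 62 to 99 mm above the table; this point is on its axis, 85 mm above the table.
- screwdriver: Screwdriver lying on the robot's side of the mat. Bystander, like all that follow: leave it.
- tweezers: Steel tweezers 130 mm long lying near the robot. Leave.
- battery: Grey battery block 95 x 55 x 34 mm at the far middle. Leave.
- propeller: Black two-blade propeller 138 mm across, flat on the far side. Leave.
- jar: Small jar 56 mm in diameter, 50 mm high, beyond the rack. Leave.
- spool: Black and steel spool 60 mm in diameter, 40 mm high, left of the screwdriver, on the robot's side of the fixture. Leave.
- spare_motor: Loose motor 36 mm in diameter, 28 mm high, beyond the middle of the mat. Leave. The mat between rack and fixture, x 0.42 to 0.61 m, about y = -0.11 m, is clear for setting the arm down.

How it is judged:
By the outcome, as a careful person would: the job done as asked, in the order asked, and still so for the second after the job is handed in, with the robot touching nothing.
It also fails if it takes over 72 s, if anything falls off the work surface, if the arm or the gripper's body presses on something with over 40 N, if the wrist force passes 120 N, or if a joint passes its speed limit or range.

## Robot

A 6-joint arm with a two-finger parallel gripper is mounted at the origin on the work surface. World frame = base frame: x ahead of the robot, y to its left, z up, the work surface at z = 0. Lengths are in m, angles in rad, forces in N, time in s.
With the tool pointing down it reaches from about 0.15 to 0.775 m from the base axis. Payload 6.1 kg.
Tool frame: the origin (TCP) lies between the finger pads; the fingertips stand manip.finger_overhang ahead of it and the grasp point (between the pads) is the TCP (manip.finger_overhang is the distance from the TCP to the fingertips, in m); x points along the fingers, y is the direction in which the jaws open and shut, and the axes are right-handed (so a half turn about x gives the same grasp; the last joint's range is limited). The gripper opens to 85 mm and grips with 20 to 120 N. Pads are 22 mm wide; open, the fingers measure 114 mm over their backs; the gripper's body (76 mm by 85 mm) begins 54 mm behind the grasp point. The pads swing forward as they close: fully open they stand 13 mm farther back than shut.
Start: joints at [1.121, 0.126, -0.04, 1.405, 0, 1.571], TCP at [0.228, 0.473, 0.25] pointing down, gripper open.
Joint ranges: [-2.72, 2.72], [-0.95, 1.95], [-1.27, 1.35], [-1.78, 2.02], [-1.46, 1.47], [-3.14, 3.14]. Speed limits (rad/s): [2.39, 2.39, 3.01, 3.14, 3.14, 3.14].

## Interface

Orientations are given as a rotation vector (axis times angle).
In Python, from workcell import manip gives the robot as it stands.
- The arm moves only by the tool carry_out, never from a script. Its argument "targets" is one flat list of numbers, 6 for each row, row after row: the shift along the tool's x, y, z in mm, then the turn, a rotation vector about the tool's x, y, z in degrees. A call has 1 to 5 rows; each row is the pose to reach, as a shift and turn from the pose commanded when the call began, along the tool's axes at that moment; what a row does not reach only later rows make up. A row lasts 1/10 s, in which the tool goes at most 50 mm and 8.59 degrees, less where a joint would pass 70% of its speed; a pose out of reach is approached as far as the arm can. A call with a gripper value outside its range is refused whole. "gripper" is the closure, from -1 (fully open) to 1 (shut), so that 0 is half open, set as the call begins (left out, the last holds). The fingers move at their own pace and stop on an object; the grip force is fixed at half the most. Time passes only in rows, so rows that repeat a pose let the fingers close. It gives the time, the measured TCP pose, the force and the opening at its end, in the units of the state.
- manip.get_state(): the state, without advancing time (a new reading comes with each control period).
- manip.capture(name): name is "scene" or "top"; returns the picture (420x560x3 uint8, blue, green, red); there is no depth.
- manip.camera_model(name): a dict with "fov_y" (degrees; the focal length in pixels is half the picture's height over the tangent of half this angle, whatever the lens; pixels are square), "cx", "cy" (the principal point, pixels), "view" (4x4, takes a point from world to camera coordinates). Camera axes: x right, y up, looking along -z (the intrinsics and any distortion apply to the point x, -y, -z); pixel columns grow to the right and rows downward; lengths in m; the calibration is good to about 2 mm. A picture is of the moment at which its call begins. camera_model takes no time and is no camera call.
- manip.job_done(): hands the job in, once; it reports no verdict.
Trained networks look in the newest picture that a camera, given by its name, has taken for a name from the list of things; names that differ only in an ending like _2 or _b are one class to them, and where a whole thing is asked for, a point or a joint stands for the part that bears it (a point fixed in the world has none). Each returns a list of dicts, best first, with "conf" (0 to 1); they miss things now and then, are a little off and sometimes report something else, mostly with a low value. They report only what shows in the picture. A call takes as long as a camera call.
- manip.recognise(camera, name): "point" ([column, row] in pixels, amid what is visible of it).
- manip.cut_out(camera, name): "region" (420x560 bool, what is visible of it) and "point" ([column, row] in pixels, amid what is visible of it).
- manip.mark_of(camera, name): "point" ([column, row] in pixels: a listed point, or the origin of a listed thing).
The state is a dict: "t": time; "joints": joint angles; "qvel": joint speeds; "joint_torque": joint torques, N m; "position": TCP position; "orientation": TCP orientation; "ft_force": force on the tool from outside, world axes, zero at the start; "moment": the same for the moment, N m; "gripper_width": opening from 0.0 (shut) to 1.0 (fully open).
Only numpy, scipy, OpenCV 4.12 (cv2) and the standard library are available. Lean on these libraries where they do the work, as an engineer would, in place of code of your own. Each camera call takes 0.05 s, during which the arm holds its last target.

## Working session

There is one attempt and no reset: what is moved stays moved. The work goes in short steps, Python scripts to look and compute and a tool call to move; the robot and the scene stay as the last step left them, time stands still between calls to the robot, and variables do not carry over. Pictures are saved under pics/ and viewed, and the job is handed in when it is done.

Besides the shell and the picture viewer there is one more tool, called after "Call:" in YAML: its name, and indented under it one key for each argument. carry_out: Moves the arm, as the interface text tells. Its arguments: {"type":"object","properties":{"targets":{"type":"array"},"gripper":{"type":"number"}},"required":["targets"]}

```bash
ls; mkdir -p pics; python3 - <<'E'
from workcell import manip
import cv2
print(manip.get_state()); print(manip.finger_overhang)
for c in ("scene","top"):
    im=manip.capture(c); cv2.imwrite(f"pics/{c}0.png",im); print(c,manip.camera_model(c))
    for n in ("motor_arm","bare_arm","rack","fixture","nest","pivot","knob","beam_grip"):
        r=manip.mark_of(c,n); print(c,n,[( [round(v,1) for v in d['point']],round(d['conf'],2)) for d in r][:3])
print(manip.get_state()['t'])
E
```

```text
pics
{'t': 0.0, 'joints': array([ 1.12100221e+00,  1.26402807e-01, -4.06373929e-02,  1.40538425e+00,
        3.64989215e-05,  1.57082791e+00]), 'qvel': array([ 0.0011036 , -0.00227223,  0.00163229, -0.00039581, -0.00165838,
       -0.00095214]), 'joint_torque': array([-1.30728560e-03, -4.35913754e+01,  3.52922487e+01,  1.73128926e-02,
        1.49995805e-05,  3.82327556e-06]), 'position': array([0.22808475, 0.47244285, 0.24950302]), 'orientation': array([ 0.35152283,  1.54225944, -0.35402046]), 'ft_force': array([-0.8903921 ,  0.08477065, -0.71939698]), 'moment': array([0.04723669, 0.00421326, 0.03528001]), 'gripper_width': 0.9984787517341536}
0.019
scene {'fov_y': 52.12640619026179, 'cx': 276.3732274767112, 'cy': 207.28043897948135, 'view': array([[-0.26662509,  0.96372247, -0.01224991,  0.18536002],
       [-0.62371215, -0.16283962,  0.76450403,  0.28391905],
       [ 0.73477494,  0.21147637,  0.64450254, -1.47283875],
       [ 0.        ,  0.        ,  0.        ,  1.        ]])}
scene motor_arm [([202.0, 190.0], 0.93)]
scene bare_arm [([178.6, 182.6], 0.81), ([245.4, 176.5], 0.61
[... 251 characters left out ...]
0.62)]
scene beam_grip [([190.8, 197.5], 0.75)]
top {'fov_y': 42.60884688310058, 'cx': 280.44106390168565, 'cy': 218.02850232939758, 'view': array([[-0.02700453, -0.99958919, -0.00960202, -0.02265268],
       [ 0.99731074, -0.02759518,  0.06789542, -0.56370683],
       [-0.0681325 , -0.00774272,  0.99764624, -1.27222642],
       [ 0.        ,  0.        ,  0.        ,  1.        ]])}
top motor_arm [([383.8, 257.9], 0.76)]
top bare_arm [([417.0, 262.6], 0.9), ([224.5, 230.4], 0.65)]
top rack [([406.9, 253.4], 0.77)]
top fixture [([157.9, 216.3], 0.8)]
top nest [([124.6, 216.9], 0.87)]
top pivot [([169.6, 232.3], 0.7)]
top knob [([222.2, 229.0], 0.97)]
top beam_grip [([389.3, 237.1], 0.9)]
0.9
```

```bash
python3 - <<'E'
import cv2
for c in ("scene","top"):
    im=cv2.imread(f"pics/{c}0.png"); cv2.imwrite(f"pics/{c}0b.png",cv2.resize(im,(800,600),interpolation=cv2.INTER_CUBIC))
im=cv2.imread("pics/top0.png")
cv2.imwrite("pics/t_fix.png",cv2.resize(im[130:310,60:300],(800,600),interpolation=cv2.INTER_CUBIC))
cv2.imwrite("pics/t_rack.png",cv2.resize(im[150:300,330:530],(800,600),interpolation=cv2.INTER_CUBIC))
E
```

```text
(no output)
```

View pics/top0b.png

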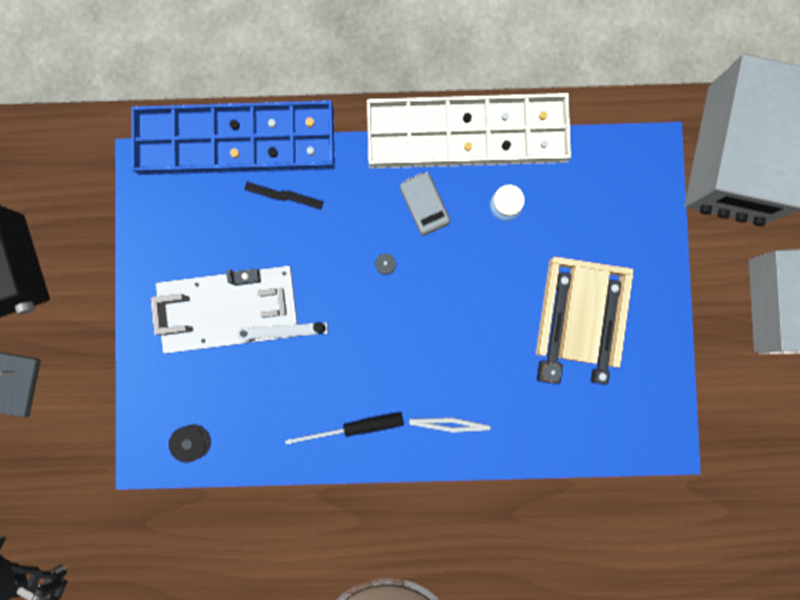

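View pics/scene0b.png

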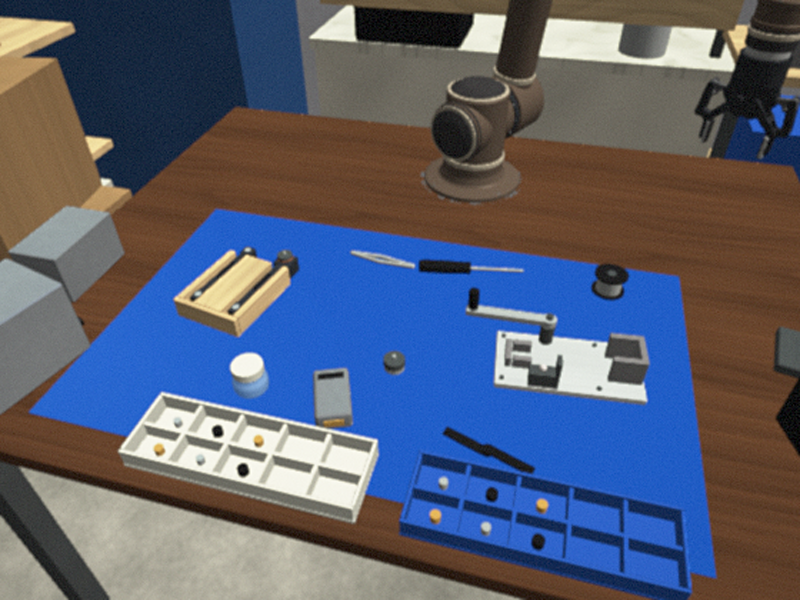

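View pics/t_fix.png

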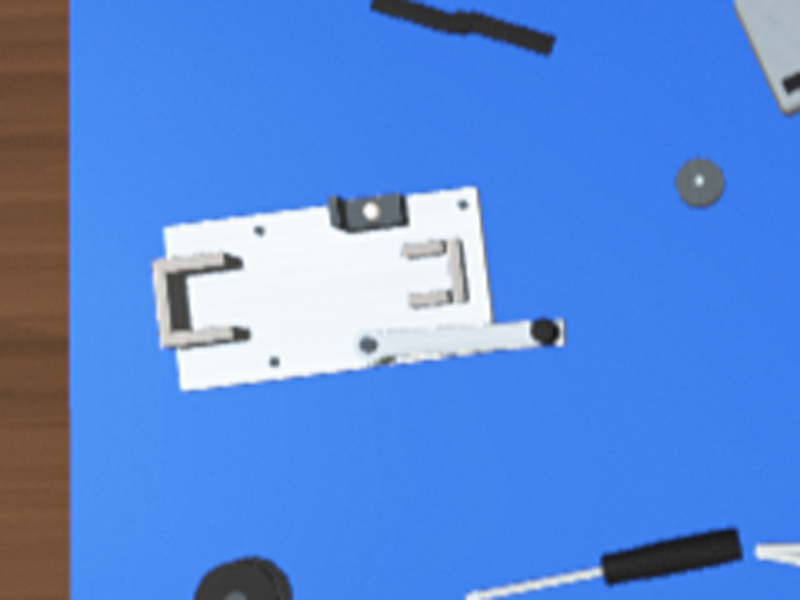

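View pics/t_rack.png

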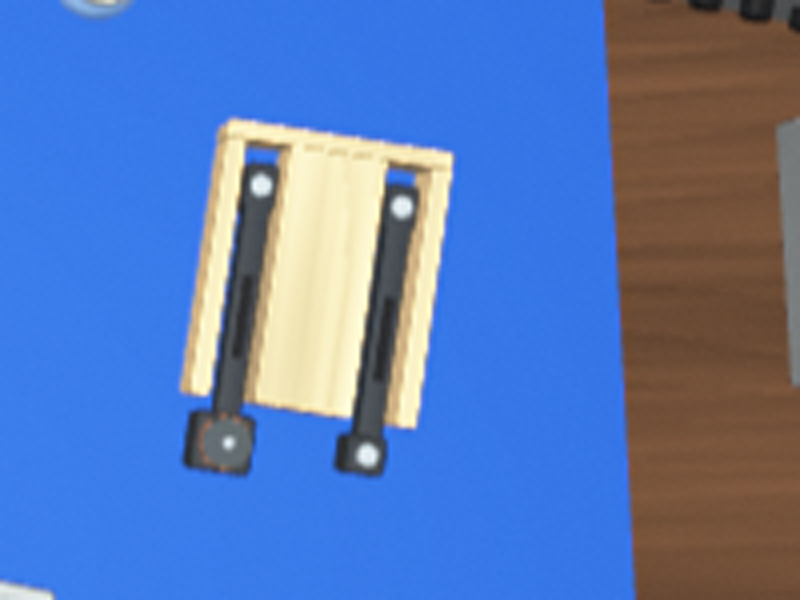

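```bash
cat > h.py <<'E'
import numpy as np, cv2
from workcell import manip
from scipy.optimize import least_squares
from scipy.spatial.transform import Rotation as R
def K(c):
    m=manip.camera_model(c); f=210/np.tan(np.radians(m['fov_y']/2)); return f,m['cx'],m['cy'],np.array(m['view'])
def proj(c,P):
    f,cx,cy,V=K(c); P=np.atleast_2d(P); Q=P@V[:3,:3].T+V[:3,3]
    return np.c_[cx+f*Q[:,0]/-Q[:,2], cy-f*Q[:,1]/-Q[:,2]]
def back(c,px,z):
    f,cx,cy,V=K(c); d=np.array([(px[0]-cx)/f,-(px[1]-cy)/f,-1.]); Rm=V[:3,:3]; o=-Rm.T@V[:3,3]; w=Rm.T@d
    return o+w*(z-o[2])/w[2]
def W(p,L):
    L=np.atleast_2d(L)/1000.; c,s=np.cos(p[2]),np.sin(p[2])
    return np.c_[p[0]+c*L[:,0]-s*L[:,1],p[1]+s*L[:,0]+c*L[:,1],L[:,2]]
def fit(obs,p0):
    # obs: list (cam, local mm, px)
    f=lambda p: np.concatenate([(proj(c,W(p,l))[0]-np.array(px)) for c,l,px in obs])
    r=least_squares(f,p0,loss='soft_l1'); return r.x, f(r.x).reshape(-1,2)
E
cat > a.py <<'E'
from h import *
k=3.3333
T=lambda x,y:(60+(x+.5)/k-.5,130+(y+.5)/k-.5)
U=lambda x,y:(330+(x+.5)/4-.5,150+(y+.5)/4-.5)
fo=[("top",(60,115,12),T(163,227)),("top",(60,-115,12),T(476,186)),("top",(-60,115,12),T(182,390)),("top",(31,111,60),T(153,262)),("top",(-31,111,60),T(162,347)),
("top",(0,80,12),(124.6,216.9)),("top",(-48,-35,50),(169.6,232.3)),("top",(0,0,0),(157.9,216.3)),("scene",(0,80,12),(429.4,258.1)),("scene",(-48,-35,50),(384.3,226.8)),("scene",(0,0,0),(397.8,257.1))]
pf,r=fit(fo,[.55,.2,0]);print("fix",pf,np.degrees(pf[2]));print(r.round(1))
ro=[("top",(164,67,40),U(228,120)),("top",(164,-67,40),U(453,153)),("top",(0,-67,40),U(415,428)),("top",(0,67,40),U(182,392)),("top",(0,0,0),(406.9,253.4)),("scene",(0,0,0),(180.9,192.8)),("top",(-26,42,0),(383.8,257.9)),("scene",(-26,42,0),(202.,190.)),("top",(-26,42,50),U(228,442)),("top",(29,42,25),(389.3,237.1)),("scene",(29,42,25),(190.8,197.5))]
pr,r=fit(ro,[.5,-.3,0]);print("rack",pr,np.degrees(pr[2]));print(r.round(1))
print("pod",W(pr,(-26,42,0)), "shaft-derived",back("top",U(228,442),.05))
kn=back("top",(222.2,229.0),.085);pv=W(pf,(-48,-35,85))[0]
d=kn-pv;print("knob",kn,"pivot",pv,"dist",np.linalg.norm(d[:2]),"angle",-(np.arctan2(d[1],d[0])-pf[2]))
for c in("top","scene"):
    im=cv2.imread(f"pics/{c}0.png");S=3
    im=cv2.resize(im,None,fx=S,fy=S,interpolation=cv2.INTER_CUBIC)
    def poly(p,pts,col):
        q=proj(c,W(p,pts)); cv2.polylines(im,[((q+.5)*S).astype(int)],True,col,1)
    for z in(0,12): poly(pf,[(60,115,z),(60,-115,z),(-60,-115,z),(-60,115,z)],(0,0,255))
    poly(pf,[(31,59,60),(31,111,60),(-31,111,60),(-31,59,60),(-21,59,60),(-21,101,60),(21,101,60),(21,59,60)],(0,255,0))
    poly(pf,[(23,-59,32),(23,-101,32),(-23,-101,32),(-23,-59,32),(-13,-59,32),(-13,-91,32),(13,-91,32),(13,-59,32)],(0,255,0))
    for z in(0,40): poly(pr,[(0,67,z),(164,67,z),(164,-67,z),(0,-67,z)],(0,0,255))
    poly(pr,[(-44,60,34),(-44,24,34),(-8,24,34),(-8,60,34)],(0,255,0))
    poly(pr,[(-8,50,34),(114,50,34),(114,34,34),(-8,34,34)],(0,255,0))
    if c=="top": A,B=im[390:930,180:780],im[450:900,990:1590]
    else: A,B=im[570:900,990:1500],im[480:720,330:720]
    for n,I in(("f",A),("r",B)):
        cv2.imwrite(f"pics/ov_{c}_{n}.png",I)
E
python3 a.py
```

```text
fix [0.57672852 0.25707979 0.10410412] 5.964726581650225
[[-0.2 -0.1]
 [-0.  -0.3]
 [-0.4  0.1]
 [-0.9 -0.8]
 [-0.7  0.1]
 [ 0.8  3.3]
 [ 2.   0.7]
 [ 1.5 -0.1]
 [ 4.5  0.3]
 [-0.  -0.1]
 [-0.8  1. ]]
rack [ 0.47346373 -0.32883414 -0.17964779] -10.293060093446204
[[ 0.1 -0.5]
 [ 0.2 -0.3]
 [ 0.5 -0.2]
 [ 1.9  0.1]
 [-5.2 -1.3]
 [ 2.8 -0.7]
 [-0.8  2.2]
 [-0.4  0.8]
 [ 0.3  0.2]
 [-1.2  0.2]
 [-1.8 -2.6]]
pod [[ 0.45538685 -0.2828643   0.        ]] shaft-derived [ 0.45593581 -0.28228328  0.05      ]
knob [0.53703523 0.09452946 0.085     ] pivot [0.53262545 0.2172813  0.085     ] dist 0.1228310245454824 angle 1.6389915335890652
```

View pics/ov_top_f.png

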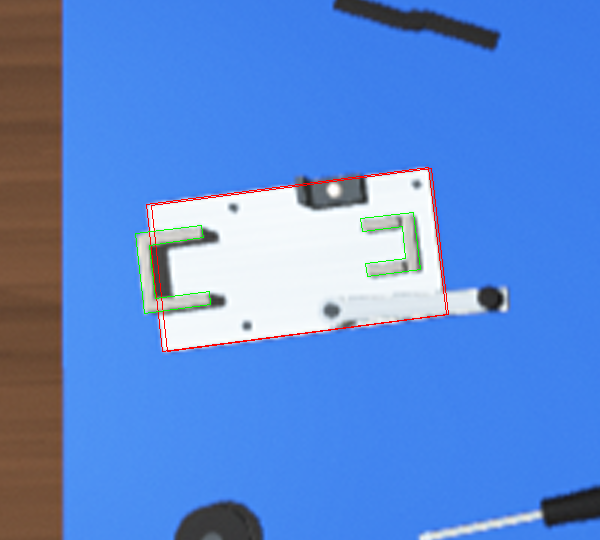

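View pics/ov_top_r.png

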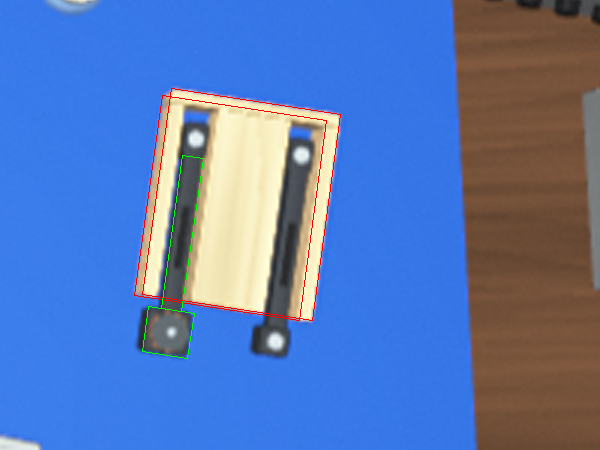

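View pics/ov_scene_f.png

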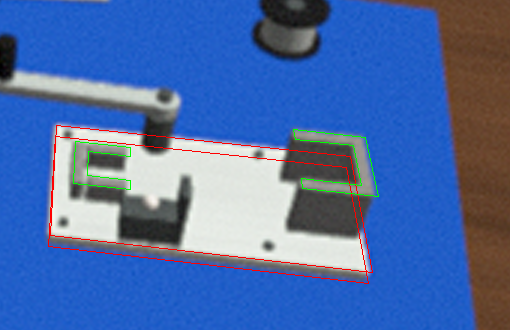

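View pics/ov_scene_r.png

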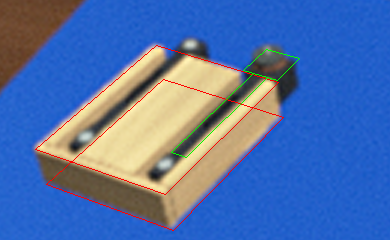

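```bash
cat > b.py <<'E'
from h import *
U=lambda x,y:(330+(x+.5)/4-.5,150+(y+.5)/4-.5)
a=back("top",U(228,442),.05)
for z in(.034,.037):
    b=back("top",U(261,185),z);d=b-a;print(a,b,np.linalg.norm(d[:2]),np.degrees(np.arctan2(d[1],d[0])))
s=manip.get_state();Rm=R.from_rotvec(s['orientation']).as_matrix();print(Rm.round(3),s['t'])
E
python3 b.py
cat > mv.py <<'E'
# usage: mv.py x y z yaw_deg : tool pointing down, jaw axis(y) direction at yaw (deg, world) -> shift/turn from the commanded pose(argument or measured)
import sys; from h import *
def plan(p,yaw,state=None):
    s=manip.get_state();Rm=R.from_rotvec(s['orientation'])
    best=None
    for yw in(yaw,yaw+180):
        y=np.array([np.cos(np.radians(yw)),np.sin(np.radians(yw)),0]);x=np.array([0,0,-1.]);z=np.cross(x,y)
        Rt=R.from_matrix(np.c_[x,y,z]); rv=(Rm.inv()*Rt).as_rotvec(degrees=True)
        if best is None or np.linalg.norm(rv)<np.linalg.norm(best): best=rv
    sh=Rm.inv().apply(np.array(p)-s['position'])*1000
    print("t %.2f pos"%s['t'],s['position'].round(4),"jawyaw",np.degrees(np.arctan2(*Rm.as_matrix()[[1,0],1])).round(2),"w",s['gripper_width'].round(3),"F",s['ft_force'].round(1),"j6",s['joints'][5].round(2))
    print("shift",sh.round(1),"turn",best.round(2))
if __name__=="__main__":
    a=[float(v) for v in sys.argv[1:]]; plan(a[:3],a[3])
E
python3 mv.py 0.4557 -0.2826 0.15 79.7
```

```text
[ 0.45593581 -0.28228328  0.05      ] [ 0.60699624 -0.31092199  0.034     ] 0.15375119590554467 -10.734986663594338
[ 0.45593581 -0.28228328  0.05      ] [ 0.606685   -0.31030263  0.037     ] 0.15333103128474176 -10.5292625044563
[[ 0.     0.435  0.901]
 [ 0.     0.901 -0.435]
 [-1.     0.    -0.   ]] 0.9Traceback (most recent call last):
  File "mv.py", line 14, in <module>
    a=[float(v) for v in sys.argv[1:]]; plan(a[:3],a[3])
                                        ~~~~^^^^^^^^^^^^
  File "mv.py", line 11, in plan
    print("t %.2f pos"%s['t'],s['position'].round(4),"jawyaw",np.degrees(np.arctan2(*Rm.as_matrix()[[1,0],1])).round(2),"w",s['gripper_width'].round(3),"F",s['ft_force'].round(1),"j6",s['joints'][5].round(2))
                                                                                                                            ^^^^^^^^^^^^^^^^^^^^^^^^
AttributeError: 'float' object has no attribute 'round'
```

```bash
sed -i "s/s\['gripper_width'\].round(3)/round(s['gripper_width'],3)/" mv.py; python3 mv.py 0.4557 -0.2826 0.15 79.5; python3 mv.py 0.44 0.3 0.20 79.5
```

```text
t 0.90 pos [0.2283 0.4728 0.2503] jawyaw 64.23 w 1.002 F [ 0.6 -0.1 -0.1] j6 1.57
shift [ 100.3 -581.4  533.3] turn [-15.27  -0.    -0.  ]
t 0.90 pos [0.2283 0.4728 0.2503] jawyaw 64.23 w 1.002 F [ 0.6 -0.1 -0.1] j6 1.57
shift [ 50.3 -63.5 265.8] turn [-15.27  -0.    -0.  ]
```

Call:
carry_out:
  targets: [100,-581,533,-15.3,0,0,100,-581,533,-15.3,0,0,100,-581,533,-15.3,0,0,100,-581,533,-15.3,0,0,100,-581,533,-15.3,0,0]

```text
t: 1.4
position: [0.2998, 0.2336, 0.2187]
orientation: [0.143, 1.565, -0.142]
ft_force: [0.5, -0.1, -0.5]
gripper_width: 1.0
```

```bash
python3 mv.py 0.4557 -0.2826 0.15 79.5
```

```text
t 1.40 pos [0.2998 0.2336 0.2187] jawyaw 79.59 w 1.0 F [ 0.5 -0.1 -0.5] j6 0.84
shift [  68.7 -479.5  246.6] turn [ 0.09  0.04 -0.02]
```

Call:
carry_out:
  targets: [69,-480,247,0,0,0,69,-480,247,0,0,0,69,-480,247,0,0,0,69,-480,247,0,0,0,69,-480,247,0,0,0]

```text
t: 1.9
position: [0.3714, -0.0042, 0.1873]
orientation: [0.144, 1.565, -0.143]
ft_force: [2.0, 0.4, 0.0]
gripper_width: 0.998
```

```bash
python3 mv.py 0.4557 -0.2826 0.15 79.5
```

```text
t 1.90 pos [ 0.3714 -0.0042  0.1873] jawyaw 79.53 w 0.998 F [2.  0.4 0. ] j6 0.17
shift [  37.4 -258.5  133.4] turn [ 0.03  0.08 -0.02]
```

Call:
carry_out:
  targets: [37,-259,133,0,0,0,37,-259,133,0,0,0,37,-259,133,0,0,0,37,-259,133,0,0,0,37,-259,133,0,0,0]

```text
t: 2.4
position: [0.4427, -0.242, 0.1555]
orientation: [0.144, 1.565, -0.144]
ft_force: [0.9, 0.5, 0.2]
gripper_width: 0.999
```

Call:
carry_out:
  targets: [0,-44,23,0,0,0,0,-44,23,0,0,0,0,-44,23,0,0,0]

```text
t: 2.7
position: [0.457, -0.2881, 0.1549]
orientation: [0.146, 1.567, -0.145]
ft_force: [0.7, 1.1, 0.4]
gripper_width: 0.998
```

```bash
python3 mv.py 0.4557 -0.2826 0.15 79.5
```

```text
t 2.70 pos [ 0.457  -0.2881  0.1549] jawyaw 79.41 w 0.998 F [0.7 1.1 0.4] j6 -0.38
shift [ 4.9  5.1 -2.3] turn [-0.09 -0.08 -0.04]
```

Call:
carry_out:
  targets: [45,5,-2,0,0,0,85,5,-2,0,0,0,95,5,-2,0,0,0,95,5,-2,0,0,0]

```text
t: 3.1
position: [0.455, -0.2803, 0.0598]
orientation: [0.144, 1.569, -0.141]
ft_force: [0.2, 0.2, 1.1]
gripper_width: 1.0
```

```bash
python3 mv.py 0.4557 -0.2826 0.025 79.5; python3 - <<'E'
from h import *
im=manip.capture("scene");cv2.imwrite("pics/s1.png",cv2.resize(im[80:260,100:340],(800,600),interpolation=cv2.INTER_CUBIC))
E
```

```text
t 3.10 pos [ 0.455  -0.2803  0.0598] jawyaw 79.6 w 1.0 F [0.2 0.2 1.1] j6 -0.37
shift [34.8 -2.2  1.2] turn [ 0.1  -0.17 -0.07]
```

View pics/s1.png

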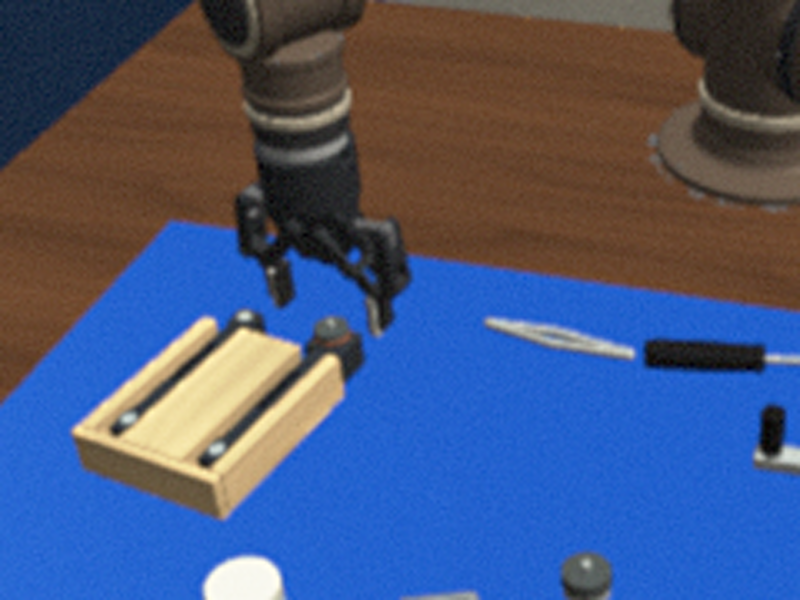

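The gripper straddles the motor pod (pod about (332,350) in the crop), with a finger on each side. I'll descend and grip.

Call:
carry_out:
  targets: [20,-2,1,0,0,0,35,-2,1,0,0,0,35,-2,1,0,0,0,35,-2,1,0,0,0]

```text
t: 3.55
position: [0.4578, -0.2844, 0.0276]
orientation: [0.142, 1.564, -0.144]
ft_force: [0.0, -0.1, 0.1]
gripper_width: 0.998
```

Call:
carry_out:
  targets: [0,0,0,0,0,0,0,0,0,0,0,0,0,0,0,0,0,0,0,0,0,0,0,0,0,0,0,0,0,0]
  gripper: 1

```text
t: 4.05
position: [0.4573, -0.2843, 0.0265]
orientation: [0.143, 1.565, -0.144]
ft_force: [-0.2, 1.0, 6.0]
gripper_width: 0.409
```

Call:
carry_out:
  targets: [0,0,0,0,0,0,0,0,0,0,0,0,0,0,0,0,0,0]

```text
t: 4.35
position: [0.4572, -0.2843, 0.0265]
orientation: [0.143, 1.565, -0.144]
ft_force: [-0.0, 0.6, 6.5]
gripper_width: 0.407
```

Call:
carry_out:
  targets: [-10,0,0,0,0,0,-30,0,0,0,0,0,-55,0,0,0,0,0,-80,0,0,0,0,0,-80,0,0,0,0,0]

```text
t: 4.85
position: [0.4583, -0.285, 0.1092]
orientation: [0.141, 1.561, -0.145]
ft_force: [0.1, -0.4, -1.2]
gripper_width: 0.407
```

```bash
python3 mv.py 0.442 -0.10 0.105 79.5; python3 - <<'E'
from h import *
im=manip.capture("scene");cv2.imwrite("pics/s2.png",cv2.resize(im[80:260,100:340],(800,600),interpolation=cv2.INTER_CUBIC))
E
```

```text
t 4.85 pos [ 0.4583 -0.285   0.1092] jawyaw 79.53 w 0.407 F [ 0.1 -0.4 -1.2] j6 -0.37
shift [  3.6 179.  -49.7] turn [0.03 0.28 0.12]
```

View pics/s2.png

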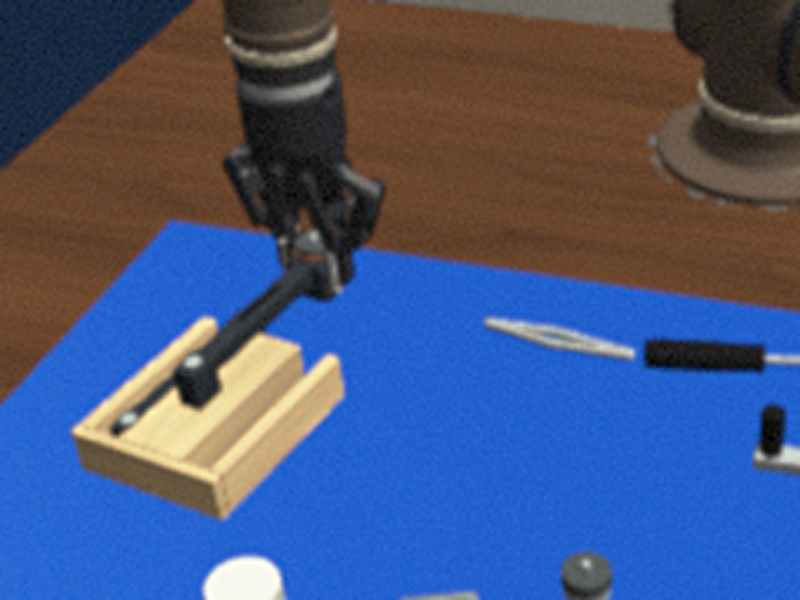

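The arm is out of the rack, held by the pod. The tail (stud about (195,362)) is above the rack and the bare arm is undisturbed. I'll check for droop.

```bash
python3 - <<'E'
from h import *
px=np.array([100+195/3.333,80+362/3.333])
for a in(0,3,6,9,12,15,20):
    r=np.radians(a); d=.154*np.cos(r)+.0*np.sin(r)
    P=[.458+d*.983,-.285-d*.182,.1092-.025+.035-.154*np.sin(r)]
    print(a,proj("scene",P)-px)
E
```

```text
0 [[-0.74618186 -0.77522828]]
3 [[-0.04477044  1.86897172]]
6 [[0.75776166 4.37936414]]
9 [[1.656962   6.74936411]]
12 [[2.64809596 8.97319655]]
15 [[ 3.72619025 11.04589067]]
20 [[ 5.70214758 14.15351712]]
```

No droop. Moving to the mat.

Call:
carry_out:
  targets: [0,45,-12,0,0,0,0,90,-25,0,0,0,0,135,-38,0,0,0,0,170,-47,0,0,0,0,179,-50,0,0,0]

```text
t: 5.4
position: [0.4383, -0.0959, 0.1041]
orientation: [0.142, 1.569, -0.14]
ft_force: [-0.7, -0.0, -1.9]
gripper_width: 0.405
```

Call:
carry_out:
  targets: [30,0,0,0,0,0,60,0,0,0,0,0,70,0,0,0,0,0,74,0,0,0,0,0,74,0,0,0,0,0]

```text
t: 5.9
position: [0.44, -0.0992, 0.0315]
orientation: [0.144, 1.567, -0.144]
ft_force: [-0.4, 0.5, -1.1]
gripper_width: 0.409
```

```bash
python3 mv.py 0.442 -0.10 0.0265 79.5
```

```text
t 5.90 pos [ 0.44   -0.0992  0.0315] jawyaw 79.49 w 0.409 F [-0.4  0.5 -1.1] j6 -0.04
shift [ 5.  -0.4  2.1] turn [-0.01 -0.05  0.  ]
```

Call:
carry_out:
  targets: [2,0,0,0,0,0,4,0,0,0,0,0,5,0,0,0,0,0,5,0,0,0,0,0]

```text
t: 6.3
position: [0.4403, -0.099, 0.0269]
orientation: [0.143, 1.566, -0.144]
ft_force: [0.1, -0.4, -1.5]
gripper_width: 0.408
```

Call:
carry_out:
  targets: [1,0,0,0,0,0,1,0,0,0,0,0]

```text
t: 6.5
position: [0.4404, -0.099, 0.0264]
orientation: [0.143, 1.565, -0.144]
ft_force: [-2.7, 0.2, 5.0]
gripper_width: 0.41
```

Contact. Release slowly and rise.

Call:
carry_out:
  targets: [0,0,0,0,0,0,0,0,0,0,0,0,0,0,0,0,0,0,0,0,0,0,0,0,0,0,0,0,0,0]
  gripper: -1

```text
t: 7.0
position: [0.4401, -0.0989, 0.0256]
orientation: [0.143, 1.566, -0.143]
ft_force: [-0.3, 0.0, 0.7]
gripper_width: 1.001
```

Call:
carry_out:
  targets: [-20,0,0,0,0,0,-60,0,0,0,0,0,-100,0,0,0,0,0,-120,-40,-40,0,0,0,-120,-80,-60,0,0,0]

```text
t: 7.5
position: [0.3697, -0.1638, 0.148]
orientation: [0.139, 1.562, -0.141]
ft_force: [1.1, -1.2, -0.2]
gripper_width: 0.998
```

Call:
carry_out:
  targets: [0,-40,-10,0,0,0,0,-80,-20,0,0,0,0,-110,-20,0,0,0,0,-110,-20,0,0,0]

```text
t: 7.9
position: [0.3287, -0.2711, 0.1455]
orientation: [0.146, 1.565, -0.148]
ft_force: [-0.1, -0.1, 0.5]
gripper_width: 1.0
```

```bash
python3 mv.py 0.442 -0.10 0.0265 79.5; python3 - <<'E'
from h import *
for c in("top","scene"):
    im=manip.capture(c);cv2.imwrite(f"pics/{c}3.png",im)
    for n in("motor_arm","beam_grip","knob"): print(c,n,manip.mark_of(c,n)[:2])
im=cv2.imread("pics/top3.png");cv2.imwrite("pics/t3.png",cv2.resize(im[150:300,260:460],(800,600),interpolation=cv2.INTER_CUBIC))
im=cv2.imread("pics/scene3.png");cv2.imwrite("pics/s3.png",cv2.resize(im[80:260,140:380],(800,600),interpolation=cv2.INTER_CUBIC))
E
```

```text
t 7.90 pos [ 0.3287 -0.2711  0.1455] jawyaw 79.27 w 1.0 F [-0.1 -0.1  0.5] j6 -0.5
shift [118.8 189.3  79.4] turn [-0.23  0.04  0.07]
top motor_arm [{'point': [308.9, 270.0], 'conf': 0.58}]
top beam_grip [{'point': [311.3, 247.0], 'conf': 0.96}]
top knob [{'point': [222.5, 224.5], 'conf': 0.96}]
scene motor_arm [{'point': [266.3, 195.2], 'conf': 0.68}]
scene beam_grip [{'point': [258.6, 203.8], 'conf': 0.85}]
scene knob [{'point': [329.0, 207.6], 'conf': 0.72}, {'point': [422.5, 201.8], 'conf': 0.62}]
```

View pics/t3.png

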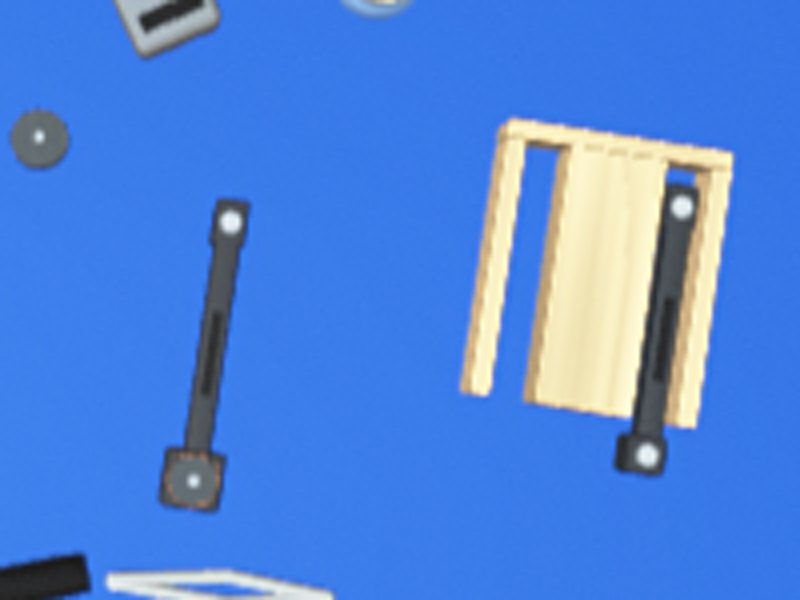

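View pics/s3.png

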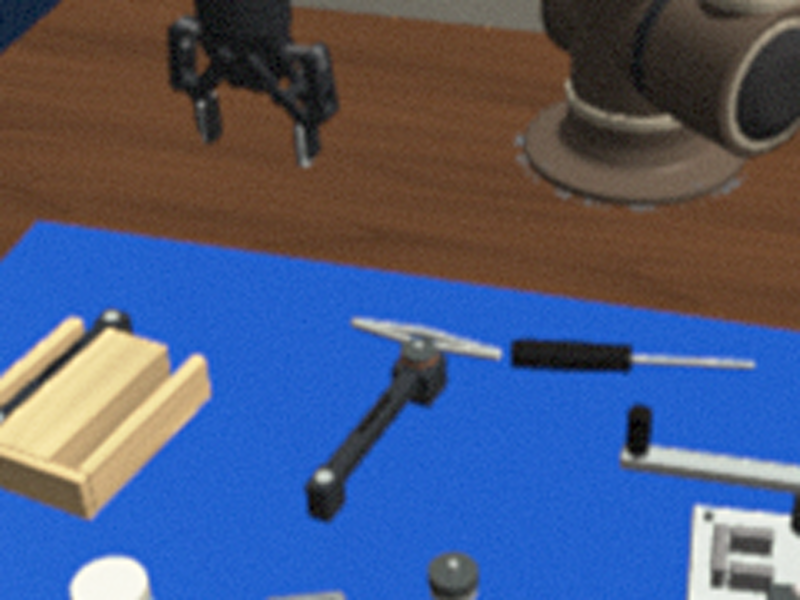

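The motor arm stands on the mat, released: shaft about (193,481) and tail stud about (230,222) in the top crop. Now I'll measure it.

```bash
cat > c.py <<'E'
from h import *
U=lambda x,y:(260+(x+.5)/4-.5,150+(y+.5)/4-.5)
S=lambda x,y:(140+x/3.3333,80+y/3.3333)
o=[("top",(0,0,50),U(193,481)),("top",(154,0,35),U(230,222)),
("top",(-18,-18,34),U(217,511)),("top",(-18,18,34),U(164,503)),("top",(18,-18,34),U(225,455)),("top",(168,10,34),U(219,200)),("top",(168,-10,34),U(249,204)),
("scene",(154,0,35),S(324,478))]
p,r=fit(o,[.44,-.1,-.18]);print(p,np.degrees(p[2]));print(r.round(1))
print("release tcp in arm frame", )
d=np.array([.4403,-.099])-p[:2];c,s=np.cos(p[2]),np.sin(p[2]);print(1000*np.array([c*d[0]+s*d[1],-s*d[0]+c*d[1]]))
g=W(p,(55,0,25))[0];print("grip",g,"jaw",np.degrees(p[2])+90)
for z in (.025,): print("net grip",back("top",(311.3,247.0),z))
E
python3 c.py
```

```text
[ 0.43864198 -0.09898804 -0.17906481] -10.25965809428586
[[ 0.1 -0.2]
 [ 0.2 -0.1]
 [ 0.3  0.9]
 [-1.6  0.6]
 [ 0.5 -0.3]
 [-0.4 -1. ]
 [ 0.5 -0.7]
 [ 0.4 -1. ]]
release tcp in arm frame
[1.63364258 0.28353694]
grip [ 0.49276257 -0.10878405  0.025     ] jaw 79.74034190571413
net grip [ 0.49144759 -0.10955545  0.025     ]
```

```bash
python3 mv.py 0.4927 -0.1087 0.11 79.7
```

```text
t 8.30 pos [ 0.3297 -0.2675  0.1454] jawyaw 79.62 w 1.0 F [ 0.7  0.2 -0.5] j6 -0.5
shift [ 35.4 185.6 131.7] turn [-0.08 -0.   -0.  ]
```

Call:
carry_out:
  targets: [0,185,132,0,0,0,0,185,132,0,0,0,0,185,132,0,0,0,0,185,132,0,0,0,35,185,132,0,0,0]

```text
t: 8.8
position: [0.4983, -0.1078, 0.1141]
orientation: [0.14, 1.557, -0.141]
ft_force: [0.2, -0.9, -0.9]
gripper_width: 1.0
```

Call:
carry_out:
  targets: [0,0,0,0,0,0,0,0,0,0,0,0]

```text
t: 9.0
position: [0.4923, -0.1091, 0.1096]
orientation: [0.142, 1.569, -0.141]
ft_force: [-0.2, -0.5, 1.0]
gripper_width: 0.998
```

```bash
python3 mv.py 0.4927 -0.1087 0.025 79.7
```

```text
t 9.00 pos [ 0.4923 -0.1091  0.1096] jawyaw 79.68 w 0.998 F [-0.2 -0.5  1. ] j6 -0.04
shift [84.6  0.5  0.5] turn [-0.02 -0.15  0.01]
```

Call:
carry_out:
  targets: [40,0,0,0,0,0,70,0,0,0,0,0,84,0,0,0,0,0,84,0,0,0,0,0,84,0,0,0,0,0]

```text
t: 9.5
position: [0.493, -0.111, 0.0277]
orientation: [0.144, 1.565, -0.145]
ft_force: [1.1, 0.2, 0.2]
gripper_width: 0.995
```

Call:
carry_out:
  targets: [0,0,0,0,0,0,0,0,0,0,0,0,0,0,0,0,0,0,0,0,0,0,0,0,0,0,0,0,0,0]
  gripper: 1

```text
t: 10.0
position: [0.4931, -0.1103, 0.0269]
orientation: [0.143, 1.565, -0.143]
ft_force: [0.0, -0.5, -0.4]
gripper_width: 0.174
```

Call:
carry_out:
  targets: [0,0,0,0,0,0,0,0,0,0,0,0,0,0,0,0,0,0]

```text
t: 10.3
position: [0.4932, -0.1103, 0.0269]
orientation: [0.143, 1.565, -0.143]
ft_force: [-1.0, 0.4, 5.9]
gripper_width: 0.176
```

Call:
carry_out:
  targets: [-10,0,0,0,0,0,-40,0,0,0,0,0,-80,0,0,0,0,0,-120,0,0,0,0,0,-130,0,0,0,0,0]

```text
t: 10.8
position: [0.4946, -0.1107, 0.1611]
orientation: [0.143, 1.56, -0.144]
ft_force: [-0.1, 0.4, -1.2]
gripper_width: 0.172
```

```bash
cat > d.py <<'E'
from mv import *
pf=[0.57672852,0.25707979,0.10410412]
g=W(pf,(0,24.3,0))[0];print(g); g[2]=.155
plan(g,np.degrees(pf[2]))
E
python3 d.py
```

```text
[0.57420336 0.28124823 0.        ]
t 10.80 pos [ 0.4946 -0.1107  0.1611] jawyaw 79.53 w 0.172 F [-0.1  0.4 -1.2] j6 -0.04
shift [  6.  399.9   7. ] turn [73.56  0.31 -0.21]
```

Call:
carry_out:
  targets: [0,30,0,8,0,0,0,70,0,16,0,0,0,115,0,24,0,0,0,160,0,32,0,0,0,205,0,40,0,0]

```text
t: 11.3
position: [0.5293, 0.0903, 0.1556]
orientation: [0.686, 1.46, -0.688]
ft_force: [0.4, -0.9, -2.2]
gripper_width: 0.179
```

```bash
python3 d.py
```

```text
[0.57420336 0.28124823 0.        ]
t 11.30 pos [0.5293 0.0903 0.1556] jawyaw 39.6 w 0.179 F [ 0.4 -0.9 -2.2] j6 1.05
shift [   0.5  156.3 -118.5] turn [33.63 -0.    0.09]
```

Call:
carry_out:
  targets: [0,35,-26,8,0,0,0,70,-53,16,0,0,0,105,-80,24,0,0,0,137,-104,32,0,0,0,155,-117,33.6,0,0]

```text
t: 11.8
position: [0.5732, 0.281, 0.1549]
orientation: [1.127, 1.26, -1.129]
ft_force: [0.2, 0.7, -1.2]
gripper_width: 0.177
```

Call:
carry_out:
  targets: [0,0,0,0,0,0,0,0,0,0,0,0,0,0,0,0,0,0]

```text
t: 12.1
position: [0.573, 0.2772, 0.1558]
orientation: [1.126, 1.26, -1.129]
ft_force: [-0.1, 0.0, -1.2]
gripper_width: 0.176
```

```bash
python3 d.py; python3 - <<'E'
from h import *
for c in("top","scene"):
    im=manip.capture(c);cv2.imwrite(f"pics/{c}4.png",im)
im=cv2.imread("pics/top4.png");cv2.imwrite("pics/t4.png",cv2.resize(im[130:310,60:300],(800,600),interpolation=cv2.INTER_CUBIC))
im=cv2.imread("pics/scene4.png");cv2.imwrite("pics/s4.png",cv2.resize(im[130:310,290:530],(800,600),interpolation=cv2.INTER_CUBIC))
E
```

```text
[0.57420336 0.28124823 0.        ]
t 12.10 pos [0.573  0.2772 0.1558] jawyaw 6.33 w 0.176 F [-0.1  0.  -1.2] j6 1.91
shift [ 0.8  1.6 -3.9] turn [0.36 0.04 0.08]
```

View pics/t4.png

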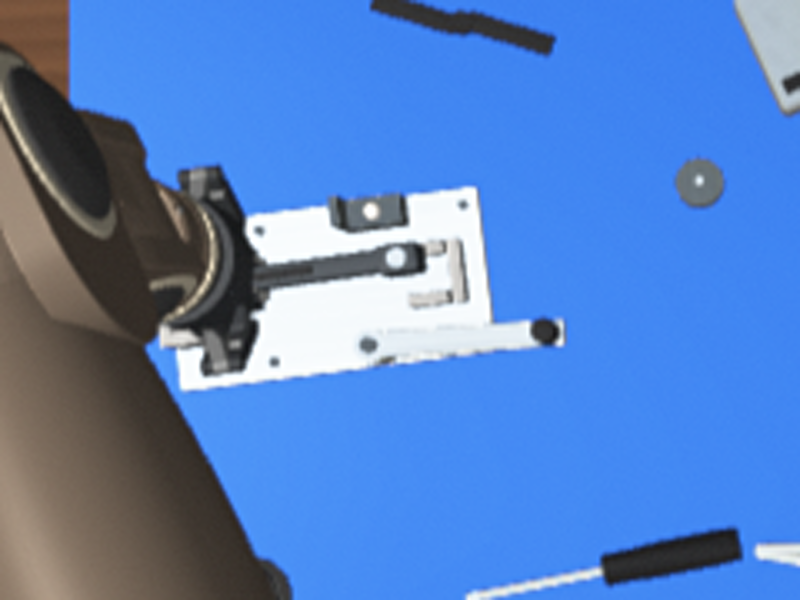

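View pics/s4.png

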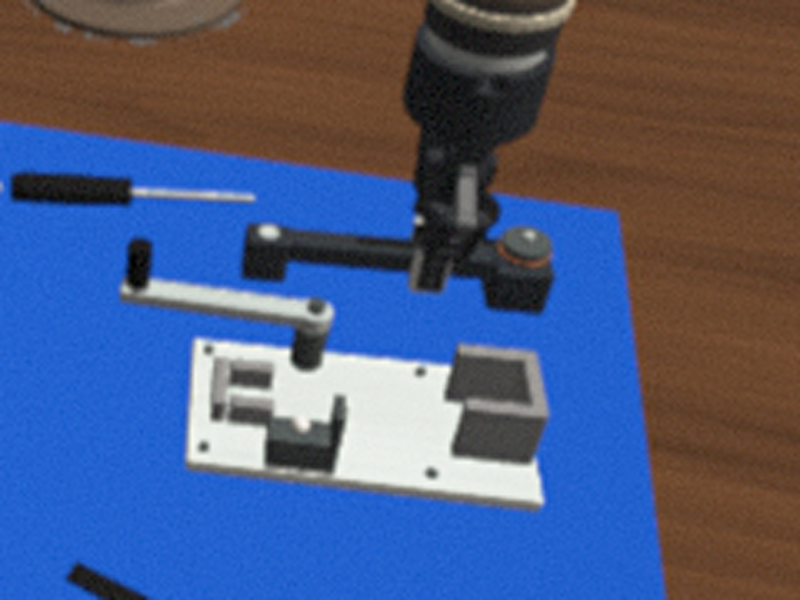

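```bash
cat > e.py <<'E'
from h import *
T=lambda x,y:(60+(x+.5)/3.3333-.5,130+(y+.5)/3.3333-.5)
S=lambda x,y:(290+(x+.5)/3.3333-.5,130+(y+.5)/3.3333-.5)
ft=[("top",(60,115,12),T(163,227)),("top",(60,-115,12),T(476,186)),("top",(-60,115,12),T(182,390)),("top",(31,111,60),T(153,262)),("top",(-31,111,60),T(162,347))]
fs=[("scene",(-31,111,60),S(536,349)),("scene",(31,111,60),S(548,408)),("scene",(-31,59,60),S(460,346)),("scene",(31,59,60),S(463,404)),("scene",(-60,-115,12),S(193,340)),("scene",(60,-115,12),S(187,460)),("scene",(60,115,12),S(543,498))]
for n,o in(("top",ft),("scene",fs),("both",ft+fs)):
    p,r=fit(o,[.577,.257,.104]);print(n,p,np.degrees(p[2]));print(r.round(1).tolist())
pf=p
b=129
A=[("scene",(0,0,50+b),S(531,235)),("scene",(154,0,35+b),S(268,231)),("top",(154,0,35+b),T(397,259))]
for n,o in(("all",A),("scene",A[:2])):
    p,r=fit(o,[.567,.33,-1.466]);print("arm",n,p,np.degrees(p[2]),r.round(1).tolist())
print("predicted arm from tcp: grip",W(p,(55.7,0,0)))
print("target origin",W(pf,(0,80,12)),"yaw",np.degrees(pf[2])-90)
E
python3 e.py
```

```text
top [0.5763726  0.2560439  0.10546906] 6.042931922130949
[[0.2, 0.1], [0.4, -0.2], [0.0, 0.3], [-0.4, -0.5], [-0.2, 0.3]]
scene [0.57454943 0.25485343 0.11329539] 6.491347641870311
[[-0.3, -0.3], [0.4, 1.9], [-1.3, -1.6], [0.9, 0.5], [-0.2, -0.6], [-0.1, -0.1], [0.3, 0.1]]
both [0.57570994 0.25528539 0.10722839] 6.143734178360484
[[0.5, 0.4], [0.6, 0.0], [0.4, 0.6], [-0.1, -0.2], [0.2, 0.7], [0.0, 0.3], [0.6, 2.5], [-1.0, -1.1], [1.0, 1.0], [0.1, -0.5], [-0.1, 0.1], [0.4, 0.8]]
arm all [ 0.56551076  0.32963996 -1.46391686] -83.87625789818375 [[-0.3, 0.1], [0.7, -0.0], [0.3, -0.1]]
arm scene [ 0.56574704  0.32922939 -1.46386805] -83.87346130447712 [[-0.5, 0.1], [0.5, -0.0]]
predicted arm from tcp: grip [[0.5716916  0.27384752 0.        ]]
target origin [[0.5671481  0.33482591 0.012     ]] yaw -83.85626582163951
```

Call:
carry_out:
  targets: [10,1,-4,0,0,0,30,1,-4,0,0,0,50,1,-4,0,0,0,61,1,-4,0,0,0,61,1,-4,0,0,0]

```text
t: 12.7
position: [0.5729, 0.2814, 0.0932]
orientation: [1.125, 1.261, -1.131]
ft_force: [-0.1, 0.1, -1.1]
gripper_width: 0.178
```

Call:
carry_out:
  targets: [0,0,0,0,0,0,0,0,0,0,0,0]

```text
t: 12.9
position: [0.5747, 0.2824, 0.0966]
orientation: [1.129, 1.259, -1.126]
ft_force: [-0.2, 0.5, -1.2]
gripper_width: 0.175
```

```bash
python3 d.py; python3 - <<'E'
from h import *
for c in("top","scene"):
    im=manip.capture(c);cv2.imwrite(f"pics/{c}5.png",im)
im=cv2.imread("pics/top5.png");cv2.imwrite("pics/t5.png",cv2.resize(im[130:310,60:300],(800,600),interpolation=cv2.INTER_CUBIC))
im=cv2.imread("pics/scene5.png");cv2.imwrite("pics/s5.png",cv2.resize(im[180:300,320:480],(800,600),interpolation=cv2.INTER_CUBIC))
E
```

```text
[0.57420336 0.28124823 0.        ]
t 12.90 pos [0.5747 0.2824 0.0966] jawyaw 6.34 w 0.175 F [-0.2  0.5 -1.2] j6 1.92
shift [-58.4  -0.5   1.1] turn [ 0.38 -0.04 -0.1 ]
```

View pics/t5.png

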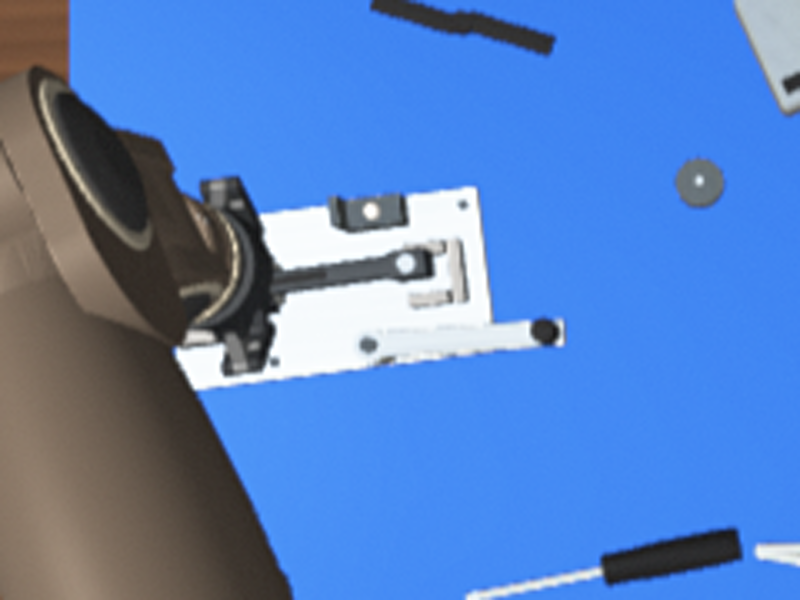

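View pics/s5.png

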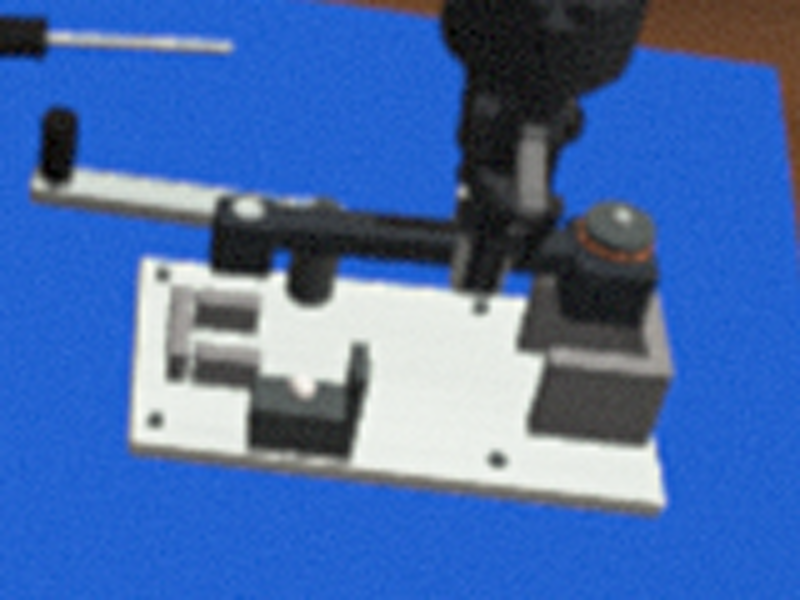

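```bash
cat > e2.py <<'E'
from h import *
T=lambda x,y:(60+(x+.5)/3.3333-.5,130+(y+.5)/3.3333-.5)
S=lambda x,y:(320+(x+.5)/5-.5,180+(y+.5)/5-.5)
b=69.7
A=[("scene",(0,0,50+b),S(623,214)),("scene",(154,0,35+b),S(249,208)),("top",(154,0,35+b),T(404,264))]
for n,o in(("all",A),("scene",A[:2])):
    p,r=fit(o,[.567,.33,-1.466]);print("arm",n,p,np.degrees(p[2]),r.round(1).tolist())
    print("tcp in arm frame", (np.array([[np.cos(p[2]),np.sin(p[2])],[-np.sin(p[2]),np.cos(p[2])]])@(np.array([.5747,.2824])-p[:2])*1000).round(1))
pt=W([0.5763726,0.2560439,0.10546906],(0,80-154,0));print("top fixture stud target",pt, "seen stud top",back("top",T(404,264),.1047))
pa=p;pf=np.array([.5757,.2555,.1065])
im=cv2.imread("pics/scene5.png");im=cv2.resize(im[180:300,320:480],(800,600),interpolation=cv2.INTER_CUBIC)
def poly(p,pts,col):
    q=(proj("scene",W(p,pts))-[320,180]+.5)*5; cv2.polylines(im,[q.astype(int)],True,col,1)
poly(pa,[(-18,-18,34+b),(-18,18,34+b),(18,18,34+b),(18,-18,34+b)],(0,255,0))
poly(pa,[(-18,-18,b),(-18,18,b),(18,18,b),(18,-18,b)],(0,255,0))
poly(pa,[(140,-10,34+b),(140,10,34+b),(168,10,34+b),(168,-10,34+b)],(0,255,0))
poly(pa,[(140,-10,b),(140,10,b),(168,10,b),(168,-10,b)],(0,255,0))
for z in(0,12): poly(pf,[(60,115,z),(60,-115,z),(-60,-115,z),(-60,115,z)],(0,0,255))
poly(pf,[(31,59,60),(31,111,60),(-31,111,60),(-31,59,60),(-21,59,60),(-21,101,60),(21,101,60),(21,59,60)],(0,255,255))
poly(pf,[(23,-59,32),(23,-101,32),(-23,-101,32),(-23,-59,32),(-13,-59,32),(-13,-91,32),(13,-91,32),(13,-59,32)],(0,255,255))
cv2.imwrite("pics/ov5.png",im)
E
python3 e2.py
```

```text
arm all [ 0.56554482  0.33512566 -1.4492912 ] -83.0382689127141 [[0.3, -0.1], [0.4, -0.1], [0.9, -0.2]]
tcp in arm frame [53.4  2.7]
arm scene [ 0.5659698   0.33441979 -1.44790637] -82.95892407528903 [[-0.0, 0.0], [0.0, -0.0]]
tcp in arm frame [52.7  2.3]
top fixture stud target [[0.58416285 0.1824551  0.        ]] seen stud top [0.58385721 0.18423899 0.1047    ]
```

View pics/ov5.png

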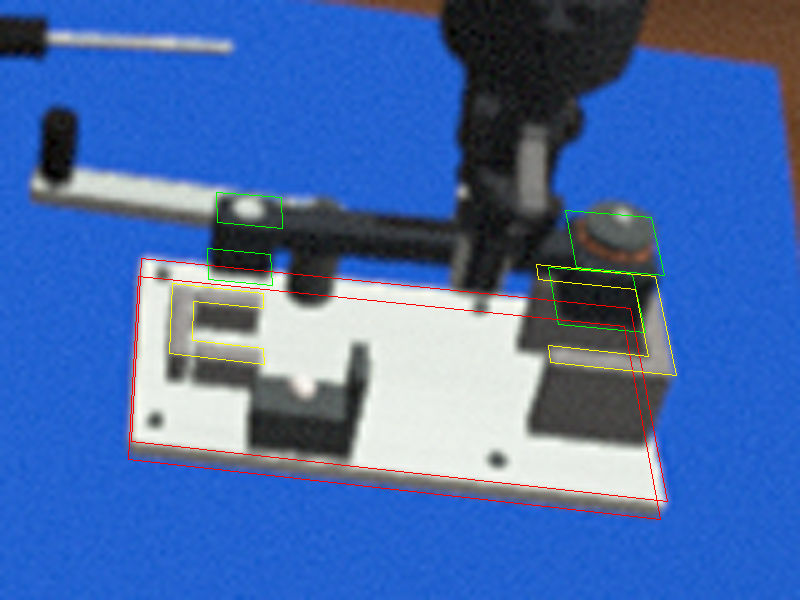

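Call:
carry_out:
  targets: [0,-0.7,1.7,0.3,0,0,6,-0.7,1.7,0.3,0,0,11,-0.7,1.7,0.3,0,0,15,-0.7,1.7,0.3,0,0,18,-0.7,1.7,0.3,0,0]

```text
t: 13.5
position: [0.5732, 0.2803, 0.0766]
orientation: [1.13, 1.258, -1.132]
ft_force: [0.4, -0.3, -1.4]
gripper_width: 0.176
```

Inside the pocket mouth with no contact force. Continuing.

Call:
carry_out:
  targets: [5,0,0,0,0,0,10,0,0,0,0,0,15,0,0,0,0,0,20,0,0,0,0,0,22,0,0,0,0,0]

```text
t: 14.0
position: [0.5732, 0.2803, 0.0546]
orientation: [1.13, 1.258, -1.132]
ft_force: [-0.2, -0.6, -1.7]
gripper_width: 0.173
```

```bash
python3 d.py; python3 - <<'E'
from h import *
for c in("top","scene"):
    im=manip.capture(c);cv2.imwrite(f"pics/{c}6.png",im)
im=cv2.imread("pics/top6.png");cv2.imwrite("pics/t6.png",cv2.resize(im[160:280,110:270],(800,600),interpolation=cv2.INTER_CUBIC))
im=cv2.imread("pics/scene6.png");cv2.imwrite("pics/s6.png",cv2.resize(im[180:300,320:480],(800,600),interpolation=cv2.INTER_CUBIC))
E
```

```text
[0.57420336 0.28124823 0.        ]
t 14.00 pos [0.5732 0.2803 0.0546] jawyaw 6.05 w 0.173 F [-0.2 -0.6 -1.7] j6 1.92
shift [-100.4    1.    -0.8] turn [0.08 0.02 0.05]
```

View pics/t6.png

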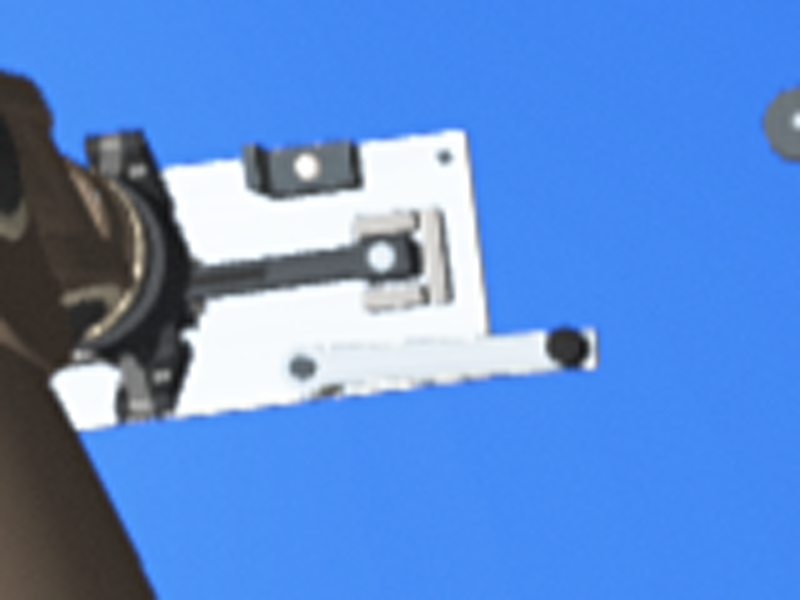

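View pics/s6.png

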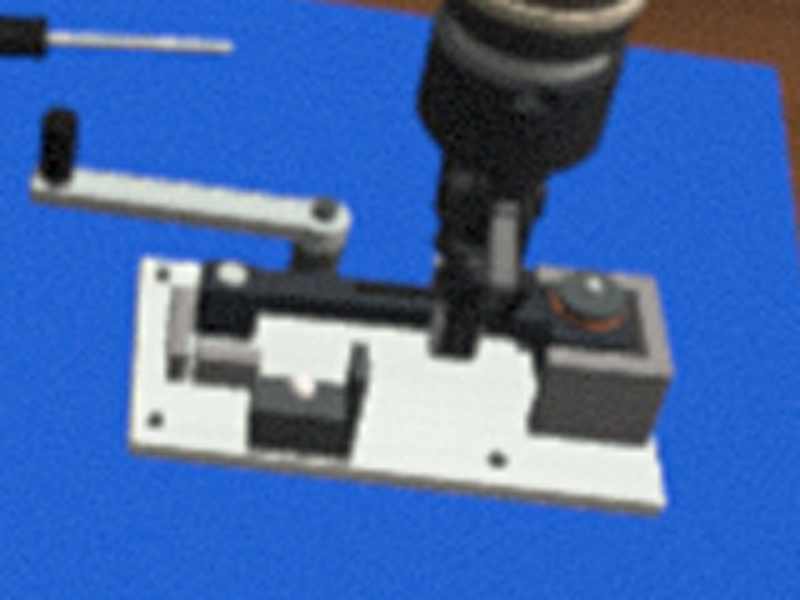

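The tail is between the cheeks (stud about (382,258) in the top crop) and the pod is in the pocket mouth. Lowering to the floor.

Call:
carry_out:
  targets: [4,0,0,0,0,0,8,0,0,0,0,0,11,0,0,0,0,0,13,0,0,0,0,0,14,0,0,0,0,0]

```text
t: 14.6
position: [0.5734, 0.2804, 0.0411]
orientation: [1.131, 1.257, -1.131]
ft_force: [0.0, 0.3, -1.1]
gripper_width: 0.176
```

Call:
carry_out:
  targets: [1,0,0,0,0,0,2,0,0,0,0,0,2,0,0,0,0,0]

```text
t: 14.9
position: [0.5735, 0.2804, 0.0393]
orientation: [1.131, 1.257, -1.131]
ft_force: [-0.7, 0.0, -2.4]
gripper_width: 0.17
```

Call:
carry_out:
  targets: [1,0,0,0,0,0,1,0,0,0,0,0]

```text
t: 15.1
position: [0.5737, 0.2805, 0.0389]
orientation: [1.132, 1.257, -1.131]
ft_force: [-1.1, -1.4, 1.4]
gripper_width: 0.169
```

Contact at the expected height (0.0389). Release.

Call:
carry_out:
  targets: [0,0,0,0,0,0,0,0,0,0,0,0,0,0,0,0,0,0,0,0,0,0,0,0,0,0,0,0,0,0]
  gripper: -1

```text
t: 15.6
position: [0.5735, 0.2804, 0.0384]
orientation: [1.131, 1.257, -1.131]
ft_force: [0.4, 1.1, -0.0]
gripper_width: 0.988
```

Call:
carry_out:
  targets: [-20,0,0,0,0,0,-60,0,0,0,0,0,-100,0,0,0,0,0,-130,0,0,0,0,0,-140,0,40,0,0,0]

```text
t: 16.1
position: [0.5789, 0.2441, 0.1823]
orientation: [1.133, 1.258, -1.122]
ft_force: [1.0, -1.7, -1.2]
gripper_width: 1.001
```

```bash
cat > k.py <<'E'
from mv import *
plan([.537,.0945-.06,.2],75)
E
python3 k.py
```

```text
t 16.10 pos [0.5789 0.2441 0.1823] jawyaw 6.33 w 1.001 F [ 1.  -1.7 -1.2] j6 1.86
shift [-18.7 -64.7 203.6] turn [-6.867e+01  5.000e-02 -4.000e-01]
```

Call:
carry_out:
  targets: [-10,-15,45,0,0,0,-10,-30,90,0,0,0,-10,-45,135,0,0,0,-10,-60,180,0,0,0,-10,-70,225,0,0,0]

```text
t: 16.6
position: [0.5309, 0.0079, 0.1887]
orientation: [1.131, 1.257, -1.13]
ft_force: [0.9, 0.6, 0.7]
gripper_width: 0.997
```

```bash
python3 k.py; python3 - <<'E'
from h import *
for c in("top","scene"):
    im=manip.capture(c);cv2.imwrite(f"pics/{c}7.png",im)
    for n in("knob","pivot","motor_arm"): print(c,n,manip.mark_of(c,n)[:2])
im=cv2.imread("pics/top7.png");cv2.imwrite("pics/t7.png",cv2.resize(im[160:280,90:250],(800,600),interpolation=cv2.INTER_CUBIC))
im=cv2.imread("pics/scene7.png");cv2.imwrite("pics/s7.png",cv2.resize(im[180:300,320:480],(800,600),interpolation=cv2.INTER_CUBIC))
E
```

```text
t 16.60 pos [0.5309 0.0079 0.1887] jawyaw 6.07 w 0.997 F [0.9 0.6 0.7] j6 1.48
shift [-11.3   8.9 -25.8] turn [-6.893e+01  2.000e-02 -2.000e-02]
top knob []
top pivot [{'point': [167.8, 233.2], 'conf': 0.58}, {'point': [127.8, 222.5], 'conf': 0.38}]
top motor_arm [{'point': [126.8, 222.6], 'conf': 0.71}]
scene knob [{'point': [330.7, 205.8], 'conf': 0.78}]
scene pivot [{'point': [386.7, 224.2], 'conf': 0.96}, {'point': [425.2, 203.5], 'conf': 0.2}]
scene motor_arm [{'point': [434.2, 259.2], 'conf': 0.94}]
```

View pics/t7.png

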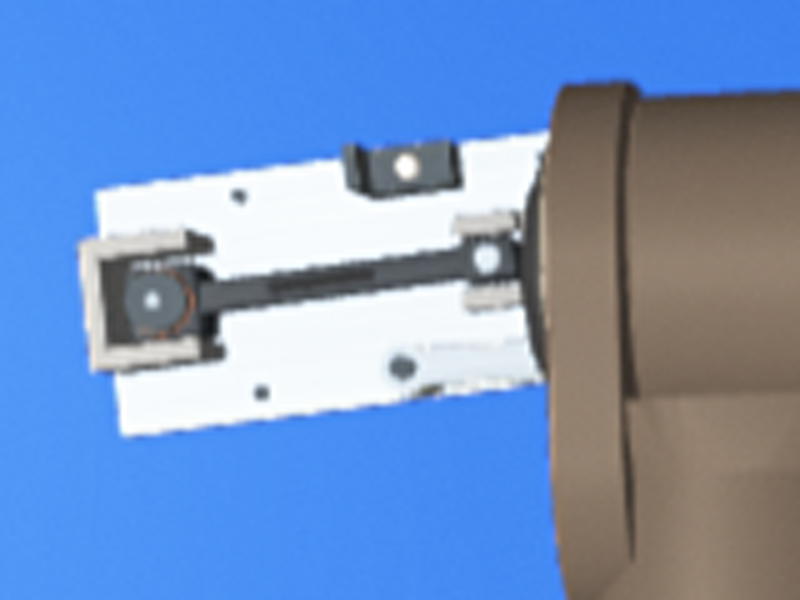

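View pics/s7.png

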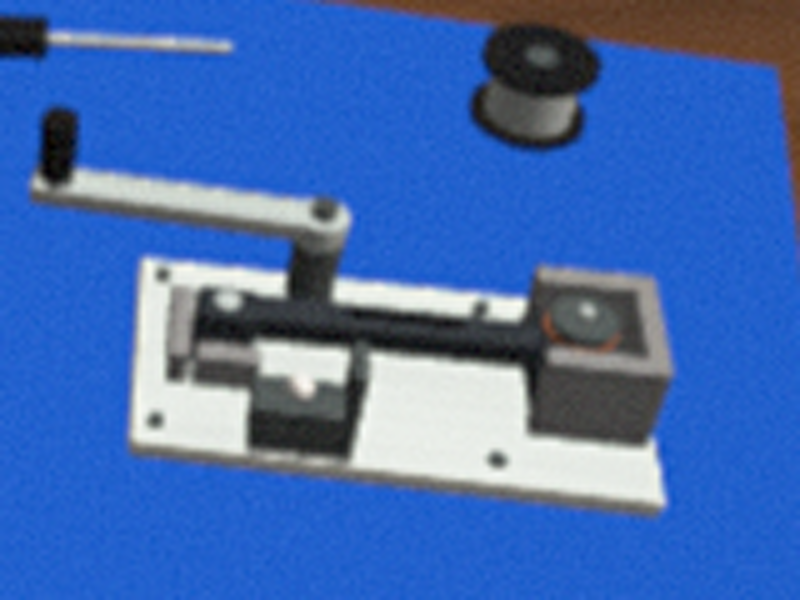

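```bash
cat > f.py <<'E'
from h import *
T=lambda x,y:(60+(x+.5)/3.3333-.5,130+(y+.5)/3.3333-.5)
T7=lambda x,y:(90+(x+.5)/5-.5,160+(y+.5)/5-.5)
S=lambda x,y:(320+(x+.5)/5-.5,180+(y+.5)/5-.5)
def tri(a,b):
    f=lambda P: np.r_[proj("top",P)[0]-a,proj("scene",P)[0]-b]
    r=least_squares(f,[.57,.2,.06]);return r.x,r.fun.round(1)
pf=np.array([.5761,.2557,.106])
print("shaft",tri(T7(151,299),S(587,310)),"expect",W(pf,(0,80,62)))
print("stud",tri(T7(487,258),S(229,299)),"expect",W(pf,(0,-74,47)))
print("pivot cap",tri(T7(402,367),S(324,209)),"expect",W(pf,(-48,-35,64)))
k1,_=tri(T(545,330),S(59,116));print("knob top",k1,_, back("top",T(545,330),.099))
k=back("top",T(545,330),.099)
pv=W(pf,(-48,-35,99))[0]
for q in(k,k1):
    d=q-pv;print(np.linalg.norm(d[:2]),"theta",pf[2]-np.arctan2(d[1],d[0]))
E
python3 f.py
```

```text
shaft (array([0.56701619, 0.33321905, 0.06357146]), array([ 0.5, -0. ,  0.5, -0.1])) expect [[0.56763587 0.33525098 0.062     ]]
stud (array([0.58320583, 0.18021066, 0.04739485]), array([ 0.3, -0.1,  0.3, -0. ])) expect [[0.58392932 0.18211534 0.047     ]]
pivot cap (array([0.53219656, 0.21634172, 0.06628653]), array([ 0.5, -0.1,  0.5, -0. ])) expect [[0.53207247 0.21581797 0.064     ]]
knob top [0.53709397 0.09027059 0.099636  ] [ 0.2 -0.   0.2 -0. ] [0.53705001 0.09073977 0.099     ]
0.12517719942643243 theta 1.6370218641089413
0.1256477627162089 theta 1.6368207760432076
```

Seated: shaft tip at z of about 63.5 mm (62 expected), stud at 47 mm (as expected). The keeper is at about 1.637 rad with the knob at (0.537, 0.0905). I'll straddle the knob with the jaws along the swing direction.

```bash
cat > k.py <<'E'
import sys
from mv import *
# k.py theta lead_mm z : pose with jaw centre lead_mm (along motion) from knob at angle theta
pf=np.array([.5761,.2557,.106])
def kp(th,lead=0,z=.086):
    pv=np.array([.5321,.2160]);a=pf[2]-th
    u=np.array([np.cos(a),np.sin(a)]);t=np.array([-u[1],u[0]])
    return np.r_[pv+.125*u+lead/1000*t,z],np.degrees(a)+90
if __name__=="__main__":
    for th in sys.argv[3:]:
        p,y=kp(float(th),float(sys.argv[1]),float(sys.argv[2]));print(th,p.round(4),round(y,1));plan(p,y)
E
python3 k.py 0 .15 1.637
```

```text
1.637 [0.5371 0.0911 0.15  ] 2.3
t 17.00 pos [0.532  0.0107 0.1883] jawyaw 6.15 w 1.001 F [-0.6 -0.1 -0.3] j6 1.48
shift [ 38.3  13.6 -79.4] turn [ 3.87 -0.01  0.01]
```

Call:
carry_out:
  targets: [0,13.6,-40,3.8,0,0,20,13.6,-75,3.8,0,0,38,13.6,-79.4,3.8,0,0,38,13.6,-79.4,3.8,0,0,38,13.6,-79.4,3.8,0,0]

```text
t: 17.5
position: [0.5368, 0.0907, 0.1504]
orientation: [1.178, 1.229, -1.18]
ft_force: [-0.7, -0.1, 0.3]
gripper_width: 1.0
```

```bash
python3 k.py 0 .086 1.637
```

```text
1.637 [0.5371 0.0911 0.086 ] 2.3
t 17.50 pos [0.5368 0.0907 0.1504] jawyaw 2.35 w 1.0 F [-0.7 -0.1  0.3] j6 1.7
shift [64.4  0.4 -0.4] turn [0.07 0.02 0.05]
```

Call:
carry_out:
  targets: [25,0,0,0,0,0,50,0,0,0,0,0,64,0,0,0,0,0,64,0,0,0,0,0]

```text
t: 17.9
position: [0.5364, 0.0893, 0.0855]
orientation: [1.179, 1.228, -1.183]
ft_force: [0.7, 0.3, -0.1]
gripper_width: 1.002
```

Call:
carry_out:
  targets: [0,0,0,0,0,0,0,0,0,0,0,0,0,0,0,0,0,0,0,0,0,0,0,0]
  gripper: 0.3

```text
t: 18.3
position: [0.5375, 0.09, 0.0873]
orientation: [1.181, 1.226, -1.179]
ft_force: [0.3, -0.5, 0.4]
gripper_width: 0.352
```

```bash
python3 k.py 6 .086 1.637 1.5 1.35 1.2 1.05 .9
```

```text
1.637 [0.5431 0.0913 0.086 ] 2.3
t 18.30 pos [0.5375 0.09   0.0873] jawyaw 2.24 w 0.352 F [ 0.3 -0.5  0.4] j6 1.7
shift [ 1.3  5.6 -1.2] turn [-0.04 -0.01 -0.09]
1.5 [0.56  0.094 0.086] 10.1
t 18.30 pos [0.5375 0.09   0.0873] jawyaw 2.24 w 0.352 F [ 0.3 -0.5  0.4] j6 1.7
shift [ 1.4 22.6 -3.2] turn [-7.89 -0.   -0.09]
1.35 [0.5779 0.0995 0.086 ] 18.7
t 18.30 pos [0.5375 0.09   0.0873] jawyaw 2.24 w 0.352 F [ 0.3 -0.5  0.4] j6 1.7
shift [ 1.4 40.7 -8. ] turn [-16.48   0.    -0.09]
1.2 [0.5948 0.1077 0.086 ] 27.3
t 18.30 pos [0.5375 0.09   0.0873] jawyaw 2.24 w 0.352 F [ 0.3 -0.5  0.4] j6 1.7
shift [  1.4  57.9 -15.5] turn [-2.508e+01  1.000e-02 -9.000e-02]
1.05 [0.6103 0.1183 0.086 ] 35.9
t 18.30 pos [0.5375 0.09   0.0873] jawyaw 2.24 w 0.352 F [ 0.3 -0.5  0.4] j6 1.7
shift [  1.4  73.8 -25.5] turn [-3.367e+01  1.000e-02 -9.000e-02]
.9 [0.624  0.1311 0.086 ] 44.5
t 18.30 pos [0.5375 0.09   0.0873] jawyaw 2.24 w 0.352 F [ 0.3 -0.5  0.4] j6 1.7
shift [  1.5  88.  -37.7] turn [-4.227e+01  2.000e-02 -9.000e-02]
```

Call:
carry_out:
  targets: [1,17,-2.4,-5,0,0,1,29,-4.6,-10.8,0,0,1,41,-8,-16.5,0,0,1,52,-12.8,-22.2,0,0,1,63,-18.6,-28,0,0]

```text
t: 18.8
position: [0.5997, 0.1109, 0.0857]
orientation: [0.809, 1.415, -0.809]
ft_force: [0.0, -0.3, 0.7]
gripper_width: 0.35
```

```bash
python3 k.py 6 .086 1.05 .95 .85 .75 .65 | grep -v '^t'; python3 k.py 6 .086 1.15
```

```text
1.05 [0.6103 0.1183 0.086 ] 35.9
shift [-0.3 12.9 -1. ] turn [-5.45  0.02  0.01]
.95 [0.6196 0.1266 0.086 ] 41.6
shift [-0.3 25.1 -3.4] turn [-1.117e+01  2.000e-02  1.000e-02]
.85 [0.6281 0.1358 0.086 ] 47.4
shift [-0.4 37.1 -7. ] turn [-1.69e+01  2.00e-02  1.00e-02]
.75 [0.6357 0.1457 0.086 ] 53.1
shift [ -0.4  48.7 -11.8] turn [-2.263e+01  2.000e-02  1.000e-02]
.65 [0.6422 0.1564 0.086 ] 58.8
shift [ -0.4  59.7 -17.7] turn [-2.836e+01  2.000e-02  1.000e-02]
1.15 [0.6001 0.111  0.086 ] 30.2
t 18.80 pos [0.5997 0.1109 0.0857] jawyaw 30.47 w 0.35 F [ 0.  -0.3  0.7] j6 1.22
shift [-0.3  0.4  0.2] turn [0.28 0.02 0.01]
```

Call:
carry_out:
  targets: [0,13,-1,-5.5,0,0,0,25,-3.4,-11.2,0,0,0,37,-7,-17,0,0,0,48.7,-11.8,-22.6,0,0,0,59.7,-17.7,-28.4,0,0]

```text
t: 19.3
position: [0.6424, 0.1565, 0.0856]
orientation: [0.426, 1.528, -0.426]
ft_force: [-0.9, -0.5, 0.6]
gripper_width: 0.355
```

```bash
python3 k.py 6 .086 .55 .45 .38 .32 .28 | grep -v '^t'; python3 k.py 6 .086 .65; python3 - <<'E'
from h import *
im=manip.capture("scene");cv2.imwrite("pics/s8.png",cv2.resize(im[150:300,320:520],(800,600),interpolation=cv2.INTER_CUBIC))
E
```

```text
.55 [0.6476 0.1677 0.086 ] 64.6
shift [-0.4 12.3 -1.4] turn [-5.69  0.03  0.01]
.45 [0.6518 0.1795 0.086 ] 70.3
shift [-0.4 24.5 -3.8] turn [-1.142e+01  3.000e-02  1.000e-02]
.38 [0.6541 0.188  0.086 ] 74.3
shift [-0.4 32.9 -6.3] turn [-1.543e+01  2.000e-02  1.000e-02]
.32 [0.6555 0.1953 0.086 ] 77.7
shift [-0.4 40.  -8.8] turn [-1.887e+01  2.000e-02  1.000e-02]
.28 [0.6563 0.2003 0.086 ] 80.0
shift [ -0.4  44.6 -10.8] turn [-2.116e+01  2.000e-02  1.000e-02]
.65 [0.6422 0.1564 0.086 ] 58.8
t 19.30 pos [0.6424 0.1565 0.0856] jawyaw 58.87 w 0.355 F [-0.9 -0.5  0.6] j6 0.78
shift [-0.4 -0.2 -0.2] turn [0.04 0.03 0.01]
```

View pics/s8.png

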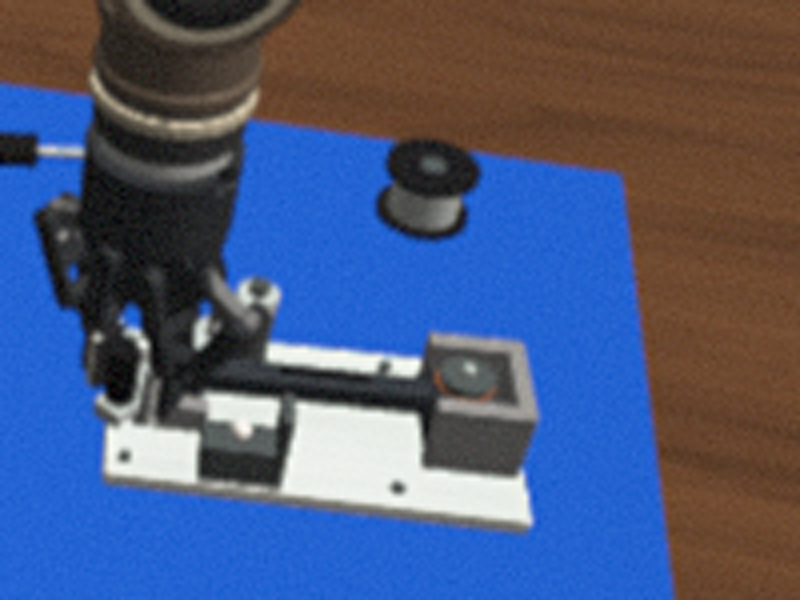

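The knob, about (122,372), is caged between the fingers and the bar is following. Continuing.

Call:
carry_out:
  targets: [0,12,-1.4,-5.7,0,0,0,24.5,-3.8,-11.4,0,0,0,33,-6.3,-15.4,0,0,0,40,-8.8,-18.9,0,0,0,44.6,-10.8,-21.2,0,0]

```text
t: 19.85
position: [0.6559, 0.2002, 0.0855]
orientation: [0.139, 1.566, -0.139]
ft_force: [0.7, -1.1, 0.9]
gripper_width: 0.347
```

```bash
python3 k.py 6 .086 .23 .18 .14 .10 .05 0| grep -v '^t'; python3 k.py 6 .086 .28
```

```text
.23 [0.6569 0.2065 0.086 ] 82.9
shift [-0.5  6.3 -0.2] turn [-3.02  0.01  0.01]
.18 [0.6572 0.2127 0.086 ] 85.8
shift [-0.5 12.5 -1. ] turn [-5.89  0.01  0.01]
.14 [0.6572 0.2177 0.086 ] 88.1
shift [-0.5 17.5 -1.8] turn [-8.18  0.01  0.01]
.10 [0.6571 0.2227 0.086 ] 90.3
shift [-0.5 22.3 -2.8] turn [-1.047e+01  1.000e-02  1.000e-02]
.05 [0.6566 0.229  0.086 ] 93.2
shift [-0.5 28.4 -4.4] turn [-1.334e+01  1.000e-02  1.000e-02]
0 [0.6558 0.2352 0.086 ] 96.1
shift [-0.5 34.4 -6.3] turn [-1.62e+01  1.00e-02  1.00e-02]
.28 [0.6563 0.2003 0.086 ] 80.0
t 19.85 pos [0.6559 0.2002 0.0855] jawyaw 79.87 w 0.347 F [ 0.7 -1.1  0.9] j6 0.47
shift [-0.5  0.1  0.3] turn [-0.16  0.02  0.01]
```

Call:
carry_out:
  targets: [0,6,-0.2,-3,0,0,0,12.5,-1,-6,0,0,0,17.5,-1.8,-8.2,0,0,0,22.3,-2.8,-10.5,0,0]

```text
t: 20.25
position: [0.657, 0.221, 0.0856]
orientation: [-0.006, 1.571, 0.001]
ft_force: [-0.2, -3.7, -0.2]
gripper_width: 0.347
```

```bash
python3 k.py 6 .086  .05 0 -0.02| grep -v '^t'; python3 k.py 6 .086 .1
```

```text
.05 [0.6566 0.229  0.086 ] 93.2
shift [-0.4  8.  -0.4] turn [-2.93  0.01  0.18]
0 [0.6558 0.2352 0.086 ] 96.1
shift [-0.4 14.2 -1.2] turn [-5.8   0.    0.18]
-0.02 [0.6554 0.2377 0.086 ] 97.2
shift [-0.4 16.7 -1.6] turn [-6.94 -0.    0.18]
.1 [0.6571 0.2227 0.086 ] 90.3
t 20.25 pos [0.657  0.221  0.0856] jawyaw 90.27 w 0.347 F [-0.2 -3.7 -0.2] j6 0.32
shift [-0.4  1.8  0.1] turn [-0.07  0.01  0.18]
```

Call:
carry_out:
  targets: [0,4,0,-1.5,0,0,0,8,-0.4,-3,0,0,0,10,-0.7,-4,0,0,0,11,-0.9,-4.5,0,0]

```text
t: 20.65
position: [0.656, 0.234, 0.0855]
orientation: [-0.067, 1.57, 0.067]
ft_force: [-0.0, -0.1, -0.3]
gripper_width: 0.348
```

Call:
carry_out:
  targets: [0,1,0,-0.5,0,0,0,2,-0.2,-1,0,0,0,2,-0.2,-1,0,0]

```text
t: 20.95
position: [0.6556, 0.2356, 0.0854]
orientation: [-0.08, 1.569, 0.081]
ft_force: [-0.3, -0.6, 0.7]
gripper_width: 0.347
```

Call:
carry_out:
  targets: [0,1,0,0,0,0,0,2,0,0,0,0,0,2,0,0,0,0]

```text
t: 21.25
position: [0.6556, 0.2364, 0.0853]
orientation: [-0.081, 1.569, 0.078]
ft_force: [0.7, -5.0, 0.8]
gripper_width: 0.348
```

Call:
carry_out:
  targets: [0,1,0,0,0,0,0,2,0,0,0,0,0,2,0,0,0,0]

```text
t: 21.55
position: [0.6556, 0.2367, 0.0853]
orientation: [-0.083, 1.569, 0.074]
ft_force: [1.9, -10.8, 0.6]
gripper_width: 0.349
```

Firm against the stop: 11 N with almost no movement. Back off to centre, open, and lift straight up.

Call:
carry_out:
  targets: [0,-5,0,0,0,0,0,-9,0,0,0,0,0,-9,0,0,0,0]

```text
t: 21.85
position: [0.6562, 0.2304, 0.0854]
orientation: [-0.079, 1.569, 0.08]
ft_force: [-0.8, 0.7, 0.3]
gripper_width: 0.349
```

Call:
carry_out:
  targets: [0,0,0,0,0,0,0,0,0,0,0,0,0,0,0,0,0,0]
  gripper: -0.6

```text
t: 22.15
position: [0.6561, 0.2308, 0.0854]
orientation: [-0.08, 1.569, 0.081]
ft_force: [0.8, 0.5, 0.2]
gripper_width: 0.8
```

Call:
carry_out:
  targets: [-15,0,0,0,0,0,-40,0,0,0,0,0,-80,0,0,0,0,0,-110,0,0,0,0,0,-120,0,0,0,0,0]

```text
t: 22.65
position: [0.6573, 0.2311, 0.2096]
orientation: [-0.079, 1.564, 0.082]
ft_force: [0.4, -1.1, 0.6]
gripper_width: 0.801
```

```bash
cat > g.py <<'E'
from mv import *
plan([.40,-.15,.22],96)
E
python3 g.py
```

```text
t 22.65 pos [0.6573 0.2311 0.2096] jawyaw 95.86 w 0.801 F [ 0.4 -1.1  0.6] j6 0.24
shift [ -12.5 -352.8 -294.8] turn [-0.14  0.32 -0.08]
```

Call:
carry_out:
  targets: [-10,-353,-295,0,0,0,-10,-353,-295,0,0,0,-10,-353,-295,0,0,0,-10,-353,-295,0,0,0,-10,-353,-295,0,0,0]

```text
t: 23.15
position: [0.5146, 0.0222, 0.2097]
orientation: [-0.081, 1.57, 0.081]
ft_force: [0.8, -0.1, -0.1]
gripper_width: 0.797
```

Call:
carry_out:
  targets: [0,-160,-140,0,0,0,0,-160,-140,0,0,0,0,-160,-140,0,0,0,0,-160,-140,0,0,0,0,-160,-140,0,0,0]

```text
t: 23.65
position: [0.3905, -0.1524, 0.2102]
orientation: [-0.077, 1.571, 0.077]
ft_force: [-0.3, -0.3, 0.1]
gripper_width: 0.802
```

```bash
python3 g.py; python3 - <<'E'
from h import *
for c in("top","scene"):
    im=manip.capture(c);cv2.imwrite(f"pics/{c}9.png",im)
    for n in("knob","pivot","motor_arm"): print(c,n,manip.mark_of(c,n)[:2])
im=cv2.imread("pics/top9.png");cv2.imwrite("pics/t9.png",cv2.resize(im[160:280,90:250],(800,600),interpolation=cv2.INTER_CUBIC)); cv2.imwrite("pics/t9f.png",cv2.resize(im,(800,600)))
im=cv2.imread("pics/scene9.png");cv2.imwrite("pics/s9.png",cv2.resize(im[180:300,320:480],(800,600),interpolation=cv2.INTER_CUBIC))
E
```

```text
t 23.65 pos [ 0.3905 -0.1524  0.2102] jawyaw 95.6 w 0.802 F [-0.3 -0.3  0.1] j6 -0.47
shift [-9.8  1.4  9.7] turn [-0.4  -0.07  0.02]
top knob [{'point': [162.5, 177.4], 'conf': 0.61}, {'point': [199.6, 136.2], 'conf': 0.26}]
top pivot [{'point': [169.7, 230.0], 'conf': 0.88}, {'point': [199.5, 138.8], 'conf': 0.67}]
top motor_arm [{'point': [126.7, 221.6], 'conf': 0.65}]
scene knob [{'point': [388.5, 256.1], 'conf': 0.56}]
scene pivot [{'point': [385.5, 226.4], 'conf': 0.95}]
scene motor_arm [{'point': [431.2, 256.5], 'conf': 0.65}, {'point': [175.9, 268.8], 'conf': 0.51}]
```

View pics/t9.png

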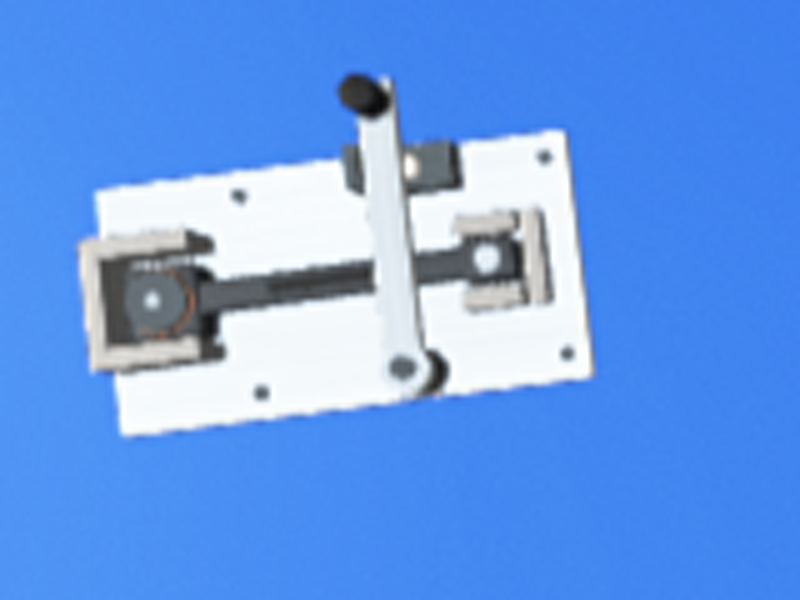

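View pics/s9.png

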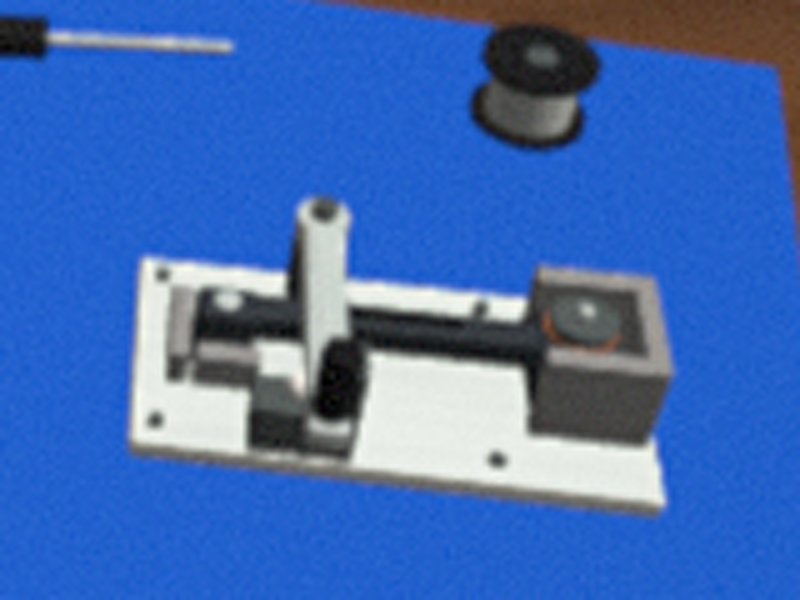

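View pics/t9f.png

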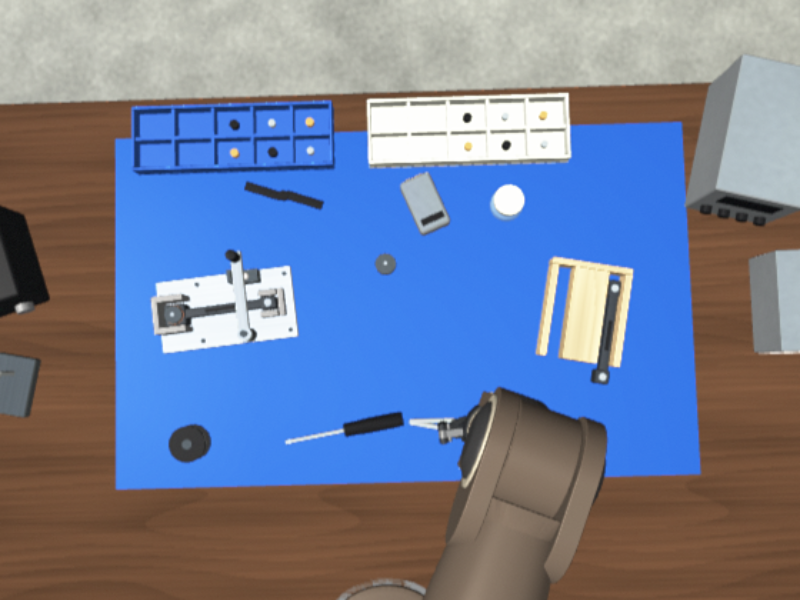

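```bash
python3 - <<'E'
from h import *
T7=lambda x,y:(90+(x+.5)/5-.5,160+(y+.5)/5-.5)
k=back("top",T7(353,92),.099);d=k[:2]-[.5321,.2160]
print(k,np.linalg.norm(d),"theta",.106-np.arctan2(d[1],d[0]))
e=back("top",T7(375,78),.062)  # middle of bar end
d=e[:2]-[.5321,.2160];print(np.linalg.norm(d),"theta",.106-np.arctan2(d[1],d[0]))
E
```

```text
[0.65580995 0.23117931 0.099     ] 0.12463772921215009 theta -0.0160905366002793
0.13620221064015442 theta 0.007771632942207701
```

The top view shows the bar across the beam against the stop. Two measurements give a keeper angle of −0.016 and 0.008 rad, so it is shut. The arm is seated and the bystanders haven't moved.

```bash
python3 -c "
from workcell import manip
print(manip.job_done(), manip.get_state()['t'])"
```

```text
the job is handed in; nothing more can be done
the job is handed in; nothing more can be done
```

The job is done and handed in at about 24 s of the allowed 72 s. I lifted the motor arm from the rack by its pod, set it on the mat and let go. I then took it by the beam, lowered it into the fixture, and swung the keeper past its click against the stop.

**Last checks:**
- **Seating:** after release, before the keeper was shut, the shaft tip measured 63.6 mm high (62 expected) and the tail stud 47.4 mm (about 47 expected). The arm lies about 2 mm towards the tail from the nest's centre, within the 3 mm play.
- **Keeper:** the knob resisted with about 4 N through the click, then with 11 N at the stop with almost no movement. From the pictures, its angle is −0.016 rad measured at the knob and 0.008 rad at the bar's end, so it is shut.
- **Bystanders:** in the last top view the bare arm and the other things look unmoved. The gripper partly hid the tweezers there. The robot was clear of everything.

**Disagreement:** while the arm hung above the fixture, the scene camera put it 2–3 mm from where the gripper position said. I relied mainly on the gripper position and the top camera, and the pod went in without side force.

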